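# Reassemble and test the sensor unit

## Task

Put the instrument back together: let the spacer ring and then the lens ring down into the sensor barrel, flat on one another, close the barrel with the dust cap by pinching its tabs, seating it fully home and letting the tabs spring out under the rim, and stand every battery cell from the organiser fully down in a battery well of its own. When all of that is done, press the test button right down and hold it for a moment; leave the other things on the bench where they are.

Things in the scene. Friction and masses are not known exactly. Their poses are not given: they have to be found in the camera images.
- unit: Instrument, fixed to the bench, turned about the vertical: grey battery box (123 x 120 mm, top 62 mm up, four square wells), then a grey shelf of that height with a push button, then a black upright barrel (74 mm across) with a bare metal rim 74 mm up. Origin on the bench; x is its long axis (-135 to +112 mm), from the battery box towards the barrel, whose axis is at x = 75 mm.
- rim (a point): Centre of the barrel's mouth, level with the top of its rim (74 mm above the bench). The mouth is round, 52 mm across, in a flat-topped lip 4 mm thick; below the lip a groove 61 mm wide, 7.5 mm high at its full width, that narrows over the next 8.5 mm to the bore, 52 mm wide, smooth and slippery.
- bore_floor (a point): Centre of the bore's floor, 52 mm below the rim, z up. The spacer stands on it, the lens on the spacer (top of the two 38 mm over the floor, 14 mm below the rim).
- spacer: Spacer ring of bare aluminium, 45 mm outside, 37 mm inside, 20 mm high, 30 g, lying flat on the bench. Origin: centre of its underside, z up. Taken across its outside; it is let down into the bore, which the fingers cannot enter, by starting it in the mouth and letting go.
- lens: Lens ring: a black ring with a glass in the middle, 45 mm outside, 28 mm inside, 18 mm high, 30 g, flat on the bench. Origin: centre of its underside, z up. Handled like the spacer; goes in on top of it.
- cap: Black dust cap with two grey sprung tabs, 55 g, standing on its plug. Origin: centre of the plug's underside, z up. Plug 47 mm across, 10 mm high; above it a flange 66 mm across, 4 mm thick (top at z = 14 mm), and on that the tabs' two upright fins, to z = 34 mm. Fully home, in any turn about the vertical, the flange lies on the rim, origin 10 mm below it, the lugs under the lip.
- tab0 (a joint): How far the cap's +y tab is pressed in, m: 0 sprung out, 0.006 fully in (2 N to start, 4 N full). The tab is a fin 20 mm wide (x), 4 mm thick, outer face at y = 20 mm, with a flat lug below (12 mm wide, z = 0.5 to 3.5 mm) that sticks out to y = 29.5 mm, too wide for the mouth. Pinching both fins together draws the lugs in to 23.5 mm (fins then 28 mm over their outer faces), and the plug passes.
- tab1 (a joint): The same for the mirrored tab on the cap's -y side.
- test (a joint): Travel of the round push button on the instrument, m: 0 out, 0.006 fully down; springs back; about 5 N fully down.
- test_top (a point): Centre of the top of the push button (26 mm across).
- well0 (a point): Centre of the mouth of battery well 0, level with the box's top, 62 mm above the bench: square, 24 x 24 mm, sides along the instrument's x and y, 40 mm deep; wells are 48 mm apart.
- well1 (a point): Centre of the mouth of battery well 1, level with the box's top, 62 mm above the bench: square, 24 x 24 mm, sides along the instrument's x and y, 40 mm deep; wells are 48 mm apart.
- well2 (a point): Centre of the mouth of battery well 2, level with the box's top, 62 mm above the bench: square, 24 x 24 mm, sides along the instrument's x and y, 40 mm deep; wells are 48 mm apart.
- well3 (a point): Centre of the mouth of battery well 3, level with the box's top, 62 mm above the bench: square, 24 x 24 mm, sides along the instrument's x and y, 40 mm deep; wells are 48 mm apart.
- cell0: Battery cell, black with steel ends, 18 mm across, 65 mm long, 46 g, standing on end (may be absent) in the organiser: a shallow fixed white box, 140 x 140 mm, of four compartments with walls 20 mm high and a 3 mm floor. Origin: centre of the cell's lower end, z up. In a well it stands 25 mm proud.
- cell1: Battery cell, black with steel ends, 18 mm across, 65 mm long, 46 g, standing on end (may be absent) in the organiser: a shallow fixed white box, 140 x 140 mm, of four compartments with walls 20 mm high and a 3 mm floor. Origin: centre of the cell's lower end, z up. In a well it stands 25 mm proud.
- cell2: Battery cell, black with steel ends, 18 mm across, 65 mm long, 46 g, standing on end (may be absent) in the organiser: a shallow fixed white box, 140 x 140 mm, of four compartments with walls 20 mm high and a 3 mm floor. Origin: centre of the cell's lower end, z up. In a well it stands 25 mm proud.
- cell3: Battery cell, black with steel ends, 18 mm across, 65 mm long, 46 g, standing on end (may be absent) in the organiser: a shallow fixed white box, 140 x 140 mm, of four compartments with walls 20 mm high and a 3 mm floor. Origin: centre of the cell's lower end, z up. In a well it stands 25 mm proud.
- screwdriver: Bystander, not part of the job: screwdriver with red handle, 180 mm, lying along its x; loose.
- spanner: Bystander, not part of the job: open spanner, 150 mm, lying along its x; loose.
- spool: Bystander, not part of the job: spool of solder, 60 mm across, 38 mm high; loose.
- cleaner: Bystander, not part of the job: small white bottle, 44 mm across, 90 mm high; loose.
- bracket: Bystander, not part of the job: grey sheet-metal angle bracket, 70 x 50 x 48 mm; loose.
- coverplate: Bystander, not part of the job: flat aluminium cover plate, 85 x 60 x 5 mm; loose.
There are look-alikes about, which are no part of the job. What is shaped like the lens but blue or yellow is not meant. Leave any orange look-alike of the cap alone.

How it is judged:
By the outcome, as a careful person would: the job done as asked, in the order asked, and still so for the second after the job is handed in, with the robot touching nothing.
Of cell0, cell1, cell2, cell3 only 2 to 4 are there at a start; the rules pass over those that are not, and their reading is None.
At some moment in a run one of spacer, lens, cap may be knocked a few centimetres aside while the robot is not near it.
It also fails if it takes over 210 s, if anything falls off the work surface, if the arm or the gripper's body presses on something with over 40 N, if the wrist force passes 120 N, or if a joint passes its speed limit or range.

## Robot

A 7-joint arm with a two-finger parallel gripper is mounted at the origin on the work surface. World frame = base frame: x ahead of the robot, y to its left, z up, the work surface at z = 0. Lengths are in mm, angles in rad, forces in N, time in s.
With the tool pointing down it reaches from about 425 to 1025 mm from the base axis. Payload 9.4 kg.
Tool frame: the origin (TCP) lies on the mounting face of the last link; the fingertips stand 173 mm ahead of it and the grasp point (between the pads) lies 155 mm ahead of it; z points along the fingers, y is the line along which they close (so a half turn about z gives the same grasp; the last joint's range is limited). The gripper opens to 85 mm and grips with 20 to 120 N. Pads are 22 mm wide; open, the fingers measure 114 mm over their backs; the gripper's body (76 mm by 85 mm) begins 54 mm behind the grasp point. The pads swing forward as they close: fully open they stand 13 mm farther back than shut.
Start: joints at [1.074, 0.599, -0.003, 1.599, 0.002, 0.943, -0.08], TCP at [295.492, -662.049, 404.675] pointing down, gripper open.
Joint ranges: [-2.57, 2.57], [-0.35, 1.97], [-1.29, 1.29], [0.11, 2.56], [-1.05, 4.19], [0.11, 1.86], [-2.63, 2.63]. Speed limits (rad/s): [2.22, 2.22, 3.01, 3.01, 3.14, 3.14, 3.14].

## Interface

Orientations are given as a 3x3 rotation matrix whose columns are the frame's x, y, z axes.
In Python, from bench import manip, snapshot, order gives the robot as it stands.
- The arm moves only by the tool step_arm, never from a script. Its arguments are lists of equal length, an entry for each row: "grip": the finger opening in cm, from 0 to 8.54; "slide": the shift along the tool's x, y, z in cm, a list of three; "twist": the turn, a rotation vector about the tool's x, y, z in rad, a list of three. In form: {"grip": [grip, ...], "slide": [[dx, dy, dz], ...], "twist": [[wx, wy, wz], ...]}. A call has 1 to 8 rows; each row shifts and turns the commanded pose from where the row before left it, along the tool's axes as they then stand; what a row does not reach is not made up. A row lasts 1/12 s, in which the tool goes at most 41.7 mm and 7.16 degrees, less where a joint would pass 70% of its speed; a pose out of reach is approached as far as the arm can. A call is refused whole if a number of a shift passes 4.17 or a number of a turn 0.125, either way. A call with a gripper value outside its range is refused whole. The fingers move at their own pace and stop on an object; "newtons" is the grip in N (left out, the last holds). Time passes only in rows, so rows that do not move let the fingers close. It gives the time, the measured TCP pose, the force, the opening and the grip force at its end, in the units of the state.
- manip.state(): the state, without advancing time (a new reading comes with each control period).
- snapshot(name): name is "scene" or "top"; returns a dict with "image" (384x512x3 uint8, red, green, blue), "intrinsics" (3x3 intrinsics, pixels), "dist_coeffs" ([k1, k2, p1, p2, k3] as OpenCV has them; the pictures are not rectified), "view" (4x4, takes a point from world to camera coordinates). Camera axes: x right, y down, z forward; pixel columns grow to the right and rows downward; lengths in mm; the calibration is good to about 2 mm. A picture is of the moment at which its call begins. There is no depth.
- order.job_done(): hands the job in; it is judged then, once.
The state is a dict: "time": time; "joint_pos": joint angles; "qd": joint speeds; "joint_torque": joint torques, N m; "eef_pos": TCP position; "tcp_rot": TCP orientation; "contact_force": force on the tool from outside, world axes, zero at the start; "torque": the same for the moment, N m; "gripper_width": finger opening in mm; "finger_force": force on a finger pad.
Only numpy, scipy, OpenCV 4.12 (cv2) and the standard library are available. Lean on these libraries where they do the work, as an engineer would, in place of code of your own. Each camera call takes 0.05 s, during which the arm holds its last target. There are 200 camera calls.

## Working session

There is one attempt and no reset: what is moved stays moved. The work goes in short steps, Python scripts to look and compute and a tool call to move; the robot and the scene stay as the last step left them, time stands still between calls to the robot, and variables do not carry over. Pictures are saved under pics/ and viewed, at most 14 in all, crops included, and the job is handed in when it is done.

Besides the shell and the picture viewer there is one more tool, called after ">>>" in YAML: its name, and indented under it one key for each argument. step_arm: Moves the arm, as the interface text tells. Its arguments: {"type":"object","properties":{"grip":{"type":"array","items":{"type":"number"}},"slide":{"type":"array","items":{"type":"array","items":{"type":"number"}}},"twist":{"type":"array","items":{"type":"array","items":{"type":"number"}}},"newtons":{"type":"number"}},"required":["grip","slide","twist"]}

```bash
mkdir -p pics; ls; python3 - <<'E'
from bench import manip,snapshot
import cv2,numpy as np
np.set_printoptions(precision=3,suppress=True)
s=manip.state()
for k,v in s.items(): print(k,np.array(v) if v is not None else v)
for n in("scene","top"):
    d=snapshot(n); cv2.imwrite(f"pics/{n}0.png",cv2.resize(d["image"][:,:,::-1],(800,600),interpolation=cv2.INTER_CUBIC)); cv2.imwrite(f"raw_{n}0.png",d["image"][:,:,::-1])
    print(n,d["intrinsics"],d["dist_coeffs"],d["view"])
E
```

```text
pics
time 0.0
joint_pos [ 1.074  0.6   -0.003  1.6    0.002  0.943 -0.08 ]
qd [-0.    -0.     0.001  0.    -0.002 -0.     0.001]
joint_torque [ -0.    -77.646   1.565 -25.801   0.012   0.009  -0.   ]
eef_pos [ 295.408 -661.883  403.791]
tcp_rot [[ 0.913  0.408 -0.001]
 [ 0.408 -0.913  0.001]
 [-0.    -0.002 -1.   ]]
contact_force [-0.277  0.472  0.666]
torque [-0.052 -0.003  0.062]
finger_force 0.0
gripper_width 85.20010370548927
scene [[359.435   0.    255.813]
 [  0.    359.435 199.664]
 [  0.      0.      1.   ]] [0.025 0.    0.    0.    0.   ] [[   0.832    0.555   -0.008 -449.23 ]
 [   0.412   -0.628   -0.66  -207.689]
 [  -0.371    0.546   -0.751 1153.741]
 [   0.       0.       0.       1.   ]]
top [[406.318   0.    256.265]
 [  0.    406.318 189.757]
 [  0.      0.      1.   ]] [0.022 0.    0.    0.    0.   ] [[  -0.017   -1.      -0.006  -29.882]
 [  -0.977    0.018   -0.213  580.85 ]
 [   0.213    0.002   -0.977 1021.073]
 [   0.       0.       0.       1.   ]]
```

View pics/scene0.png

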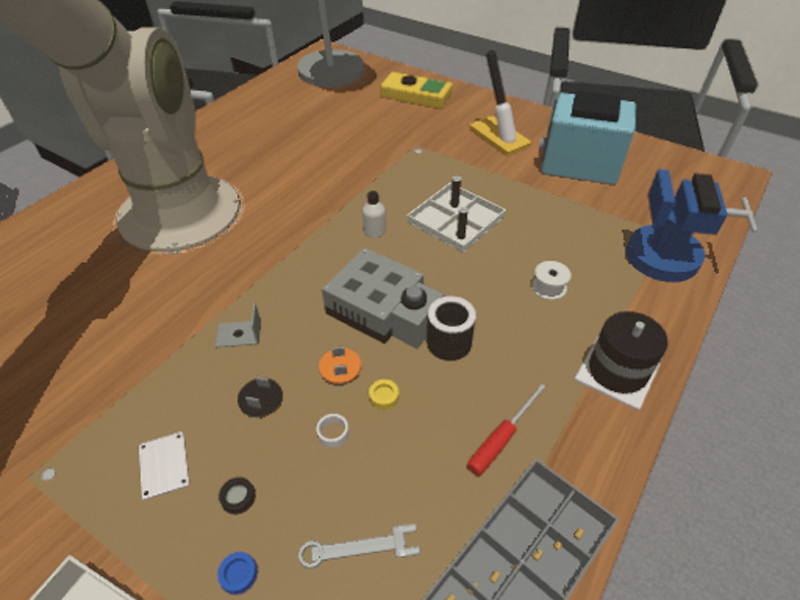

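View pics/top0.png

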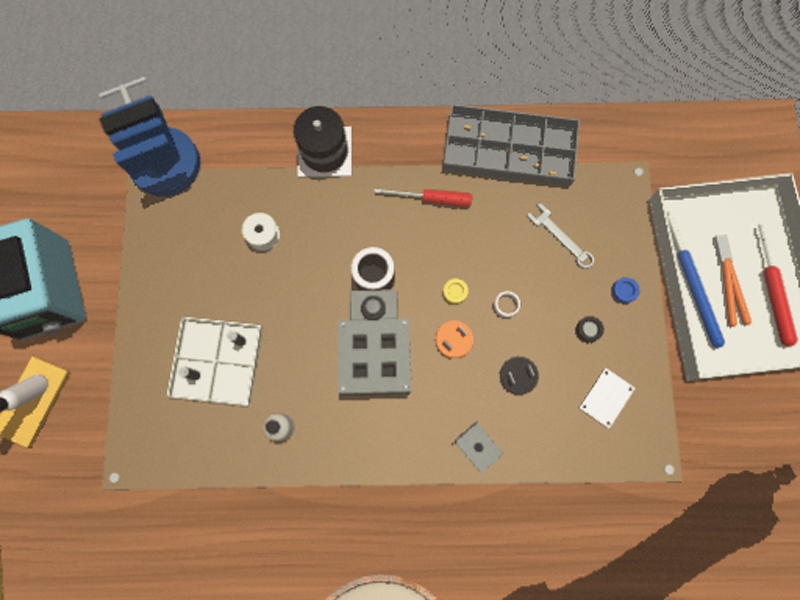

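The scene view and the top view agree. Pixels below are in the enlarged top view:
- **Unit:** barrel mouth (373,268), button (373,306), wells around (375,355).
- **Organiser:** two cells, at (237,338) and (190,374).
- **Cap candidates:** black (519,375) and orange (455,339). The black one is meant.
- **Lens candidates:** black with glass (590,329), yellow (455,291), blue (626,290). The black one is meant.
- **Spacer:** bare ring at (507,305).

Next I measure these with masks.

```bash
cat > h.py <<'E'
import cv2,numpy as np
from bench import manip,snapshot
np.set_printoptions(precision=1,suppress=True)
def cast(d,uv,z):
    p=cv2.undistortPoints(np.float64(uv).reshape(-1,1,2),np.float64(d["intrinsics"]),np.float64(d["dist_coeffs"])).reshape(-1,2)
    V=np.array(d["view"]);R=V[:3,:3];c=-R.T@V[:3,3]
    r=np.c_[p,np.ones(len(p))]@R
    return c+r*((z-c[2])/r[:,2])[:,None]
def proj(d,P):
    V=np.array(d["view"]);rv,_=cv2.Rodrigues(V[:3,:3])
    return cv2.projectPoints(np.float64(P).reshape(-1,1,3),rv,V[:3,3].copy(),np.float64(d["intrinsics"]),np.float64(d["dist_coeffs"]))[0].reshape(-1,2)
def blob(mask,uv,r=25):
    "largest component within r px of uv -> contour"
    m=np.zeros(mask.shape,np.uint8);cv2.circle(m,tuple(int(round(x)) for x in uv),r,1,-1)
    m=(mask.astype(np.uint8)&m)
    cs,_=cv2.findContours(m,cv2.RETR_EXTERNAL,cv2.CHAIN_APPROX_NONE)
    c=max(cs,key=cv2.contourArea)
    f=np.zeros(mask.shape,np.uint8);cv2.drawContours(f,[c],-1,1,-1)
    M=cv2.moments(f,True);return c,np.array([M["m10"]/M["m00"],M["m01"]/M["m00"]]),f.sum()
E
python3 - <<'E'
from h import *
S={n:snapshot(n) for n in("top","scene")}
k=1/1.5625
G={"spacer":((507,305),(332,430),20),"lens":((590,329),(237,495),18),"cap":((519,375),(260,397),14),"rim":((373,268),(452,315),74)}
for n,d in S.items():
    im=d["image"];hsv=cv2.cvtColor(im,cv2.COLOR_RGB2HSV);H,Sa,V=cv2.split(hsv)
    notmat=~((H>8)&(H<28)&(Sa>70))
    bright=(V>140)&(Sa<50); dark=(V<75)
    for o,g in G.items():
        uv=np.array(g[0] if n=="top" else g[1])*k
        mask={"spacer":notmat,"lens":notmat,"cap":notmat,"rim":bright}[o]
        c,m,a=blob(mask,uv,{"spacer":12,"lens":15,"cap":20,"rim":20}[o])
        h={"spacer":10,"lens":9,"cap":10,"rim":74}[o]
        e=cv2.fitEllipse(c)
        print(n,o,m,a,"ell",np.array(e[0]),e[1],"->",cast(d,[m],h)[0],"ell@top",cast(d,[e[0]],g[2])[0])
t=S["top"]["image"][140:310,95:420];cv2.imwrite("pics/topc.png",cv2.resize(t[:,:,::-1],None,fx=2.46,fy=2.46,interpolation=cv2.INTER_CUBIC))
a=S["top"]["image"][185:265,205:275];b=S["top"]["image"][200:270,100:172]
a=cv2.resize(a,(525,600),interpolation=cv2.INTER_CUBIC)
cv2.imwrite("pics/unit.png",a[:,:,::-1])
E
```

```text
top spacer [324.  194.3] 239 ell [324.  194.4] (16.245105743408203, 16.946016311645508) -> [ 575.2 -228.6   10. ] ell@top [ 573.1 -226.8   20. ]
top lens [377.1 210.4] 209 ell [377.1 210.4] (14.855681419372559, 16.158794403076172) -> [ 527.6 -372.5    9. ] ell@top [ 526.2 -369.8   18. ]
top cap [331.9 239.9] 446 ell [331.9 239.9] (22.584169387817383, 23.364469528198242) -> [ 448.3 -243.3   10. ] ell@top [ 447.9 -242.6   14. ]
top rim [238.  171.3] 579 ell [238.  171.3] (25.853130340576172, 26.689943313598633) -> [629.    7.7  74. ] ell@top [629.    7.7  74. ]
scene spacer [212.5 275.1] 374 ell [212.4 275.1] (20.270889282226562, 21.658180236816406) -> [ 577.5 -231.3   10. ] ell@top [ 581.9 -235.2   20. ]
scene lens [150.7 316.3] 359 ell [150.7 316.3] (19.242671966552734, 21.972774505615234) -> [ 529.9 -375.9    9. ] ell@top [ 534.4 -377.5   18. ]
scene cap [165.9 253.6] 503 ell [165.9 253.5] (22.075204849243164, 27.389419555664062) -> [ 451.  -246.6   10. ] ell@top [ 453.4 -248.    14. ]
scene rim [287.8 199.8] 618 ell [287.7 199.8] (22.918949127197266, 33.17212677001953) -> [630.3   4.3  74. ] ell@top [630.2   4.3  74. ]
```

View pics/topc.png

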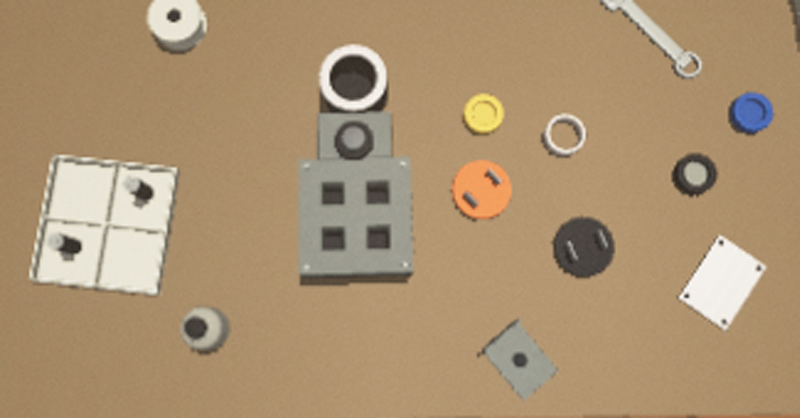

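The crop confirms the black lens at crop (694,174), the bare spacer at (564,135) and the black cap at (583,247), with fins at (571,251) and (601,239). The two views differ by about 3 mm, so I'll average them. Next are the cells, wells, button and cap fins, close up.

```bash
python3 - <<'E'
from h import *
S={n:snapshot(n) for n in("top","scene")}
t,s=S["top"]["image"],S["scene"]["image"]
def tile(im,x,y,w=36):
    return cv2.resize(im[y-w//2:y+w//2,x-w//2:x+w//2],(266,266),interpolation=cv2.INTER_CUBIC)
T=np.vstack([np.hstack([tile(t,152,218),tile(t,122,239),tile(t,332,240)]),np.hstack([tile(s,292,122),tile(s,295,143),tile(s,166,254)])])
cv2.imwrite("pics/tiles.png",T[:,:,::-1])
for n,w in(("top",[(360,341),(389,341),(360,370),(389,370)]),("scene",[(372,267),(404,283),(350,284),(382,300)])):
    d=S[n];g=cv2.cvtColor(d["image"],cv2.COLOR_RGB2GRAY)
    P=[]
    for uv in w:
        uv=np.array(uv)/1.5625
        c,m,a=blob(g<82,uv,10);P.append(cast(d,[m],62)[0]);print(n,m,a,P[-1])
    P=np.array(P);print(" mean",P.mean(0),np.linalg.norm(P[0]-P[1]),np.linalg.norm(P[0]-P[2]))
    if n=="scene": print(g[205:180:-1,232]) 
    print("button",[ (lambda r:(r[1],r[2],cast(d,[r[1]],68)[0]))(blob(g<85,np.array(u)/1.5625,11)) for u in ([(373,306)] if n=="top" else [(414,296)])])
E
```

```text
top [229.5 218.5] 64 [504.3  31.6  62. ]
top [248.1 217.9] 59 [504.9 -17.4  62. ]
top [229.9 236.5] 71 [457.   30.6  62. ]
top [248.6 236.4] 66 [456.6 -17.9  62. ]
 mean [480.7   6.7  62. ] 48.99225657894607 47.37286920655411
button [(array([238.1, 197. ]), np.uint64(183), array([560.2,   8.4,  68. ]))]
scene [235.9 171.5] 23 [460.8  24.6  62. ]
scene [258.6 188.4] 18 [544.7   6.4  62. ]
scene [225.4 182.1] 28 [461.  -21.9  62. ]
scene [239.3 188.9] 15 [504.8 -21.5  62. ]
 mean [492.8  -3.1  62. ] 85.84893460482705 46.49526954447611
[ 61  60  64  76  82  82  82 100 138 142 141 140 139 141 141 140 141 143
 142 140 141 139 140 142 135]
button [(array([264.5, 192.3]), np.uint64(127), array([567.1,  -1.2,  68. ]))]
```

View pics/tiles.png

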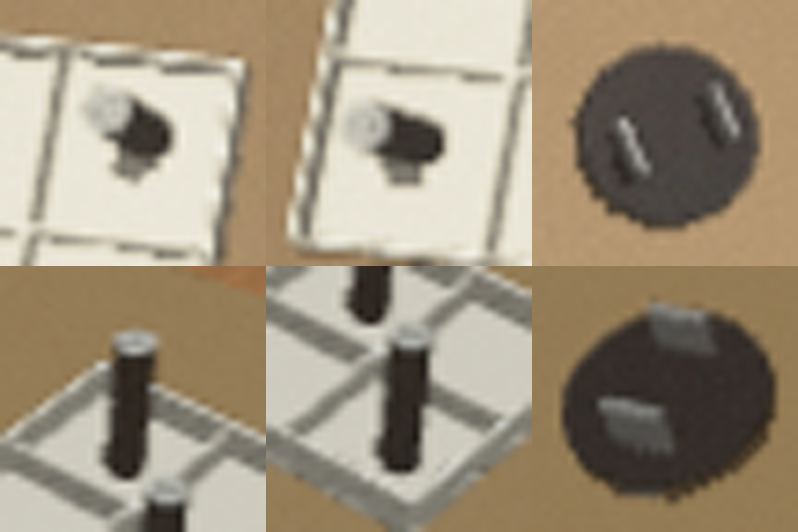

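Each organiser tile shows one cell standing upright, with tops at tile (105,105) and (102,126) in the top view and (136,77) and (145,72) in the scene view. The cap's fins are clear in both views.

```bash
python3 - <<'E'
from h import *
S={n:snapshot(n) for n in("top","scene")}
k=36/266
px=lambda o,l:(np.array(l,float)*k-.5+k/2+np.array(o))
T,C=S["top"],S["scene"]
print("cellsT",cast(T,[px((134,200),(105,105))],68),cast(T,[px((104,221),(102,126))],68))
print("cellsS",cast(C,[px((274,104),(136,77))],68),cast(C,[px((277,125),(145,72))],68))
f=cast(T,px((314,222),[(88,120),(118,170),(183,85),(206,133)]),34);print("finsT",f)
g=cast(C,px((148,236),[(651-532,42),(712-532,52),(602-532,136),(662-532,146)]),34);print("finsS",g)
for f in(f,g):
    d=f[1]-f[0]+f[3]-f[2];y=f[2:].mean(0)-f[:2].mean(0);print("fin dir deg",np.degrees(np.arctan2(d[1],d[0])),"y dir",np.degrees(np.arctan2(y[1],y[0])),np.linalg.norm(y),f.mean(0))
d=C;gr=cv2.cvtColor(d["image"],cv2.COLOR_RGB2GRAY)
P=[]
for uv in [(372,267),(404,283),(350,283),(382,300)]:
    c,m,a=blob(gr<105,np.array(uv)/1.5625,9);P.append(cast(d,[m],62)[0]);print(m,a,P[-1])
print(np.mean(P,0)); print("box centre from top proj:",proj(C,[[480.7,6.7,62]]))
E
```

```text
cellsT [[519.8 245.2  68. ]] [[458.9 321.   68. ]]
cellsS [[461.3 319.2  68. ]] [[520.8 240.1  68. ]]
finsT [[ 452.1 -222.1   34. ]
 [ 434.  -231.9   34. ]
 [ 464.1 -257.1   34. ]
 [ 446.7 -264.3   34. ]]
finsS [[ 438.  -233.3   34. ]
 [ 456.7 -225.6   34. ]
 [ 449.7 -267.2   34. ]
 [ 467.6 -259.8   34. ]]
fin dir deg -154.40420883719898 y dir -69.79686066522828 35.84140563823228 [ 449.2 -243.8   34. ]
fin dir deg 22.481238204851966 y dir -71.63915152246872 35.85486169906536 [ 453.  -246.5   34. ]
[236.2 170.9] 55 [460.1  26.9  62. ]
[253.  178.3] 30 [512.7  28.6  62. ]
[225.3 181.7] 59 [460.1 -20.8  62. ]
[240.8 189.2] 60 [508.6 -20.5  62. ]
[485.4   3.5  62. ]
box centre from top proj: [[238.1 178.5]]
```

Positions after averaging the two views (mm):

| Thing | x | y | Note |
|---|---|---|---|
| Spacer | 576 | -230 | |
| Lens | 529 | -374 | |
| Cap | 450.5 | -245.5 | x axis at about 21° |
| Rim | 630 | 6 | |
| Box centre | 481.6 | 5.2 | unit turned by about 0° |
| Cell A | 520 | 243 | |
| Cell B | 460 | 320 | |

The rim-to-box distance comes out at 148.3 against 148.5 expected. Now I move.

>>> step_arm:
  grip: [6,6,6,6,6,6,6,6]
  newtons: 25
  slide:
    - [0,0,0]
    - [0,0,0]
    - [0,0,0]
    - [0,0,0]
    - [2,-3.08,0]
    - [2,-3.08,0]
    - [2,-3.08,0]
    - [2,-3.08,0]
  twist:
    - [0,0,0.105]
    - [0,0,0.105]
    - [0,0,0.105]
    - [0,0,0.105]
    - [0,0,0]
    - [0,0,0]
    - [0,0,0]
    - [0,0,0]

```text
time: 1.07
eef_pos: [376.1, -537.5, 404.6]
tcp_rot: [[1.0, -0.001, 0.0], [-0.001, -1.0, 0.0], [0.0, -0.0, -1.0]]
contact_force: [0.5, -0.4, 0.0]
gripper_width: 59.8
finger_force: 0.0
```

>>> step_arm:
  grip: [6,6,6,6,6,6,6,6]
  slide:
    - [2,-3.08,0]
    - [2,-3.08,0]
    - [2,-3.08,0]
    - [2,-3.08,0]
    - [2,-3.08,0]
    - [2,-3.08,0]
    - [2,-3.08,0]
    - [2,-3.08,0]
  twist:
    - [0,0,0]
    - [0,0,0]
    - [0,0,0]
    - [0,0,0]
    - [0,0,0]
    - [0,0,0]
    - [0,0,0]
    - [0,0,0]

```text
time: 1.73
eef_pos: [536.3, -290.9, 404.9]
tcp_rot: [[1.0, -0.0, 0.0], [-0.0, -1.0, -0.0], [0.0, 0.0, -1.0]]
contact_force: [0.2, -0.2, -0.2]
gripper_width: 60.0
finger_force: 0.0
```

>>> step_arm:
  grip: [6,6,6,6,6,6]
  slide:
    - [2,-3.08,0]
    - [2,-3.08,0]
    - [0,0,4]
    - [0,0,4]
    - [0,0,2]
    - [0,0,0]
  twist:
    - [0,0,0]
    - [0,0,0]
    - [0,0,0]
    - [0,0,0]
    - [0,0,0]
    - [0,0,0]

```text
time: 2.23
eef_pos: [574.5, -229.9, 300.4]
tcp_rot: [[1.0, 0.001, -0.007], [0.001, -1.0, 0.002], [-0.007, -0.002, -1.0]]
contact_force: [-0.2, -0.1, -0.3]
gripper_width: 60.1
finger_force: 0.0
```

>>> step_arm:
  grip: [6,6,6,6,6,6,6,6]
  slide:
    - [0.15,0,4]
    - [0,0,4]
    - [0,0,2.5]
    - [0,0,1]
    - [0,0,0.9]
    - [0,0,0]
    - [0,0,0]
    - [0,0,0]
  twist:
    - [0,0,0]
    - [0,0,0]
    - [0,0,0]
    - [0,0,0]
    - [0,0,0]
    - [0,0,0]
    - [0,0,0]
    - [0,0,0]

```text
time: 2.9
eef_pos: [577.7, -231.3, 182.5]
tcp_rot: [[1.0, -0.0, 0.002], [-0.0, -1.0, -0.001], [0.002, 0.001, -1.0]]
contact_force: [0.0, 0.5, -0.3]
gripper_width: 60.0
finger_force: 0.0
```

>>> step_arm:
  grip: [4,4,4,4,4,4,4,4]
  slide:
    - [0,0,0]
    - [0,0,0]
    - [0,0,0]
    - [0,0,0]
    - [0,0,0]
    - [0,0,0]
    - [0,0,0]
    - [0,0,0]
  twist:
    - [0,0,0]
    - [0,0,0]
    - [0,0,0]
    - [0,0,0]
    - [0,0,0]
    - [0,0,0]
    - [0,0,0]
    - [0,0,0]

```text
time: 3.57
eef_pos: [577.5, -231.1, 182.3]
tcp_rot: [[1.0, -0.0, 0.002], [-0.0, -1.0, -0.001], [0.002, 0.001, -1.0]]
contact_force: [-0.7, 0.3, 8.9]
gripper_width: 43.0
finger_force: 24.6
```

>>> step_arm:
  grip: [6,6,6,6,6,6,6,6]
  slide:
    - [0,0,0]
    - [0,0,0]
    - [0,0,0]
    - [0,0,0]
    - [0,0,0]
    - [0,0,0]
    - [0,0,0]
    - [0,0,0]
  twist:
    - [0,0,0]
    - [0,0,0]
    - [0,0,0.12]
    - [0,0,0.12]
    - [0,0,0.12]
    - [0,0,0.12]
    - [0,0,0.12]
    - [0,0,0.12]

```text
time: 4.23
eef_pos: [577.1, -230.9, 180.9]
tcp_rot: [[0.748, -0.664, 0.0], [-0.664, -0.748, 0.0], [0.0, -0.0, -1.0]]
contact_force: [0.2, -0.3, -0.4]
gripper_width: 60.2
finger_force: 0.0
```

>>> step_arm:
  grip: [6,6,6,6,6,6,6,6]
  slide:
    - [0,0,0]
    - [0,0,0]
    - [0,0,0]
    - [0,0,0]
    - [0,0,0]
    - [0,0,0]
    - [0,0,0]
    - [0,0,0]
  twist:
    - [0,0,0.12]
    - [0,0,0.12]
    - [0,0,0.12]
    - [0,0,0.12]
    - [0,0,0.12]
    - [0,0,0.12]
    - [0,0,0.12]
    - [0,0,0]

```text
time: 4.9
eef_pos: [577.3, -230.4, 180.7]
tcp_rot: [[0.006, -1.0, -0.0], [-1.0, -0.006, 0.0], [-0.0, 0.0, -1.0]]
contact_force: [-0.4, 0.9, 0.3]
gripper_width: 59.9
finger_force: 0.0
```

>>> step_arm:
  grip: [6,6,4,4,4,4,4,4]
  slide:
    - [0,0,0.5]
    - [0,0,0]
    - [0,0,0]
    - [0,0,0]
    - [0,0,0]
    - [0,0,0]
    - [0,0,0]
    - [0,0,0]
  twist:
    - [0,0,0]
    - [0,0,0]
    - [0,0,0]
    - [0,0,0]
    - [0,0,0]
    - [0,0,0]
    - [0,0,0]
    - [0,0,0]

```text
time: 5.57
eef_pos: [577.0, -231.1, 175.8]
tcp_rot: [[0.011, -1.0, 0.0], [-1.0, -0.011, -0.0], [0.0, -0.0, -1.0]]
contact_force: [-0.7, -0.7, 1.0]
gripper_width: 44.5
finger_force: 25.6
```

>>> step_arm:
  grip: [4,4,4,4,4,4,4,4]
  slide:
    - [0,0,-1]
    - [0,0,-3]
    - [0,0,-4]
    - [0,0,-4]
    - [-3.4,-0.75,0]
    - [-3.4,-0.75,0]
    - [-3.4,-0.75,0]
    - [-3.4,-0.75,0]
  twist:
    - [0,0,0]
    - [0,0,0]
    - [0,0,0]
    - [0,0,0]
    - [0,0,0]
    - [0,0,0]
    - [0,0,0]
    - [0,0,0]

```text
time: 6.23
eef_pos: [605.7, -93.1, 296.8]
tcp_rot: [[0.01, -1.0, 0.001], [-1.0, -0.01, 0.0], [-0.0, -0.001, -1.0]]
contact_force: [0.4, 0.5, -0.2]
gripper_width: 44.3
finger_force: 25.8
```

>>> step_arm:
  grip: [4,4,4,4,4,4]
  slide:
    - [-3.4,-0.75,0]
    - [-3.4,-0.75,0]
    - [-3.2,-0.75,0]
    - [0,0,0]
    - [0,0,0]
    - [0,0,0]
  twist:
    - [0,0,0]
    - [0,0,0]
    - [0,0,0]
    - [0,0,0]
    - [0,0,0]
    - [0,0,0]

```text
time: 6.73
eef_pos: [626.8, 5.5, 296.1]
tcp_rot: [[0.011, -1.0, 0.0], [-1.0, -0.011, -0.001], [0.001, -0.0, -1.0]]
contact_force: [0.0, -1.0, -0.1]
gripper_width: 44.4
finger_force: 25.8
```

```bash
python3 - <<'E'
from h import *
T=snapshot("top")["image"][150:210,200:280];C=snapshot("scene")["image"][165:235,245:335]
a=cv2.resize(T,(400,300),interpolation=cv2.INTER_CUBIC);b=cv2.resize(C,(386,300),interpolation=cv2.INTER_CUBIC)
cv2.imwrite("pics/sp1.png",np.hstack([a,b])[:,:,::-1])
s=manip.state();print(np.array(s["eef_pos"]),s["gripper_width"],s["finger_force"])
E
```

```text
[626.8   4.1 296.2] 44.25434334117114 25.780491549521685
```

View pics/sp1.png

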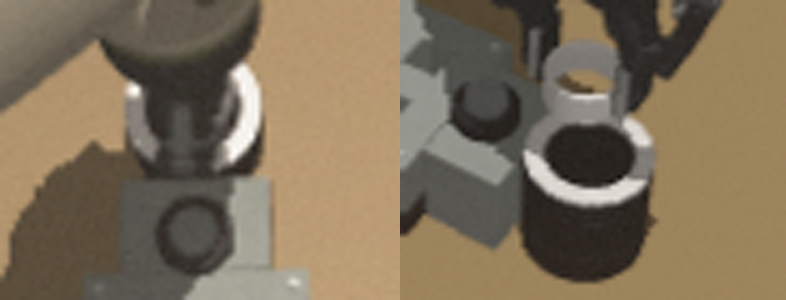

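The spacer hangs level over the mouth. I correct by 3.7 mm in +x and lower it.

>>> step_arm:
  grip: [4,4,4,4,4,4]
  slide:
    - [0,-0.37,0]
    - [0,0,3]
    - [0,0,1.2]
    - [0,0,0.5]
    - [0,0,0]
    - [0,0,0]
  twist:
    - [0,0,0]
    - [0,0,0]
    - [0,0,0]
    - [0,0,0]
    - [0,0,0]
    - [0,0,0]

```text
time: 7.33
eef_pos: [630.8, 5.0, 248.8]
tcp_rot: [[0.01, -1.0, -0.001], [-1.0, -0.01, -0.0], [0.0, 0.001, -1.0]]
contact_force: [0.3, -1.0, -0.9]
gripper_width: 44.4
finger_force: 25.8
```

>>> step_arm:
  grip: [4,4,4,4]
  slide:
    - [0,0,0.25]
    - [0,0,0.25]
    - [0,0,0]
    - [0,0,0]
  twist:
    - [0,0,0]
    - [0,0,0]
    - [0,0,0]
    - [0,0,0]

```text
time: 7.67
eef_pos: [631.0, 5.3, 245.5]
tcp_rot: [[0.01, -1.0, 0.002], [-1.0, -0.01, 0.001], [-0.001, -0.002, -1.0]]
contact_force: [-2.9, 0.1, 11.1]
gripper_width: 44.4
finger_force: 32.4
```

>>> step_arm:
  grip: [4,6.5,6.5,6.5,6.5,6.5,6.5,6.5]
  slide:
    - [0,0,-0.15]
    - [0,0,0]
    - [0,0,0]
    - [0,0,0]
    - [0,0,0]
    - [0,0,-3]
    - [0,0,-4]
    - [0,0,-4]
  twist:
    - [0,0,0]
    - [0,0,0]
    - [0,0,0]
    - [0,0,0]
    - [0,0,0]
    - [0,0,0]
    - [0,0,0]
    - [0,0,0]

```text
time: 8.33
eef_pos: [630.4, 5.4, 355.7]
tcp_rot: [[0.01, -1.0, -0.003], [-1.0, -0.01, -0.0], [0.0, 0.003, -1.0]]
contact_force: [1.5, -0.2, 0.9]
gripper_width: 65.1
finger_force: 0.0
```

```bash
python3 - <<'E'
from h import *
d=snapshot("scene");C=d["image"][165:235,245:335]
e=snapshot("scene")["image"][230:340,120:240]
b=cv2.resize(C,(386,300),interpolation=cv2.INTER_CUBIC);e=cv2.resize(e,(327,300),interpolation=cv2.INTER_CUBIC)
cv2.imwrite("pics/sp2.png",np.hstack([b,e])[:,:,::-1])
E
```

```text
(no output)
```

View pics/sp2.png

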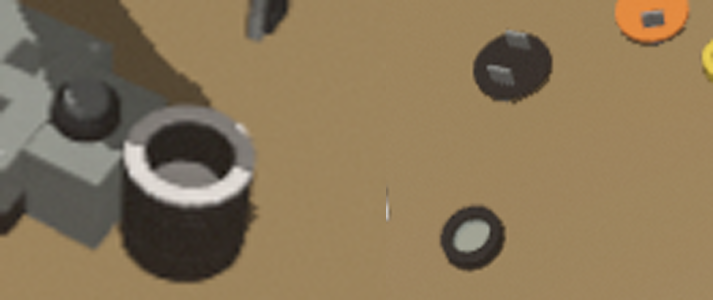

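The spacer is down inside the barrel, with its rim showing at crop (185,172). Lens and cap have not moved. On to the lens.

>>> step_arm:
  grip: [6,6,6,6,6,6,6,6]
  slide:
    - [3.81,1,0]
    - [3.81,1,0]
    - [3.81,1,0]
    - [3.81,1,0]
    - [3.81,1,0]
    - [3.81,1,0]
    - [3.81,1,0]
    - [3.81,1,0]
  twist:
    - [0,0,0]
    - [0,0,0]
    - [0,0,0]
    - [0,0,0]
    - [0,0,0]
    - [0,0,0]
    - [0,0,0]
    - [0,0,0]

```text
time: 9.1
eef_pos: [553.3, -301.6, 354.8]
tcp_rot: [[0.011, -1.0, -0.0], [-1.0, -0.011, 0.0], [-0.0, 0.0, -1.0]]
contact_force: [-0.1, -0.1, -0.4]
gripper_width: 59.7
finger_force: 0.0
```

>>> step_arm:
  grip: [6,6,6,6,6,6,6]
  slide:
    - [3.81,1,0]
    - [3.81,1,0]
    - [0,0,3]
    - [0,0,3]
    - [0,0,3]
    - [0,0,3]
    - [0,0,0]
  twist:
    - [0,0,0]
    - [0,0,0]
    - [0,0,0]
    - [0,0,0]
    - [0,0,0]
    - [0,0,0]
    - [0,0,0]

```text
time: 9.68
eef_pos: [533.6, -375.0, 229.8]
tcp_rot: [[0.011, -1.0, -0.006], [-1.0, -0.011, 0.005], [-0.005, 0.006, -1.0]]
contact_force: [-0.0, 0.9, 0.6]
gripper_width: 59.9
finger_force: 0.0
```

>>> step_arm:
  grip: [6,6,6,6]
  slide:
    - [0,0.4,0]
    - [0,0,2.5]
    - [0,0,1.5]
    - [0,0,0]
  twist:
    - [0,0,0]
    - [0,0,0]
    - [0,0,0]
    - [0,0,0]

```text
time: 10.02
eef_pos: [530.5, -375.9, 194.1]
tcp_rot: [[0.011, -1.0, -0.002], [-1.0, -0.011, 0.001], [-0.001, 0.002, -1.0]]
contact_force: [-0.3, -0.1, 0.4]
gripper_width: 60.2
finger_force: 0.0
```

>>> step_arm:
  grip: [6,6,6,6]
  slide:
    - [0,0,0.8]
    - [0,0,0.4]
    - [0,0,0]
    - [0,0,0]
  twist:
    - [0,0,0]
    - [0,0,0]
    - [0,0,0]
    - [0,0,0]

```text
time: 10.35
eef_pos: [530.9, -376.5, 183.7]
tcp_rot: [[0.011, -1.0, 0.0], [-1.0, -0.011, -0.0], [0.0, -0.0, -1.0]]
contact_force: [-1.0, -0.1, 0.6]
gripper_width: 59.8
finger_force: 0.0
```

>>> step_arm:
  grip: [4,4,4,4,4,4,4]
  slide:
    - [0,0,0]
    - [0,0,0]
    - [0,0,0]
    - [0,0,0]
    - [0,0,0]
    - [0,0,0]
    - [0,0,0]
  twist:
    - [0,0,0]
    - [0,0,0]
    - [0,0,0]
    - [0,0,0]
    - [0,0,0]
    - [0,0,0]
    - [0,0,0]

```text
time: 10.93
eef_pos: [530.9, -376.5, 184.0]
tcp_rot: [[0.01, -1.0, 0.001], [-1.0, -0.01, -0.0], [0.0, -0.001, -1.0]]
contact_force: [0.2, 0.9, 5.7]
gripper_width: 42.8
finger_force: 25.1
```

>>> step_arm:
  grip: [6,6,6,6,6,6,6]
  slide:
    - [0,0,0]
    - [0,0,0]
    - [0,0,0]
    - [0,0,0.4]
    - [0,0,0.2]
    - [0,0,0]
    - [0,0,0]
  twist:
    - [0,0,0]
    - [0,0,0]
    - [0,0,0]
    - [0,0,0]
    - [0,0,0]
    - [0,0,0]
    - [0,0,0]

```text
time: 11.52
eef_pos: [530.7, -376.4, 176.8]
tcp_rot: [[0.011, -1.0, -0.001], [-1.0, -0.011, 0.0], [-0.0, 0.001, -1.0]]
contact_force: [0.1, -0.2, 0.5]
gripper_width: 60.2
finger_force: 0.0
```

>>> step_arm:
  grip: [4,4,4,4,4,4,4]
  slide:
    - [0,0,0]
    - [0,0,0]
    - [0,0,0]
    - [0,0,0]
    - [0,0,0]
    - [0,0,0]
    - [0,0,0]
  twist:
    - [0,0,0]
    - [0,0,0]
    - [0,0,0]
    - [0,0,0]
    - [0,0,0]
    - [0,0,0]
    - [0,0,0]

```text
time: 12.1
eef_pos: [530.8, -376.5, 177.3]
tcp_rot: [[0.01, -1.0, 0.0], [-1.0, -0.01, -0.0], [0.0, -0.0, -1.0]]
contact_force: [-1.7, 0.3, 4.3]
gripper_width: 43.3
finger_force: 25.8
```

>>> step_arm:
  grip: [4,4,4,4,4,4,4,4]
  slide:
    - [0,0,-1]
    - [0,0,-3]
    - [0,0,-4]
    - [0,0,-4]
    - [-3.8,-1.04,0]
    - [-3.8,-1.04,0]
    - [-3.8,-1.04,0]
    - [-3.8,-1.04,0]
  twist:
    - [0,0,0]
    - [0,0,0]
    - [0,0,0]
    - [0,0,0]
    - [0,0,0]
    - [0,0,0]
    - [0,0,0]
    - [0,0,0]

```text
time: 12.77
eef_pos: [570.9, -222.3, 298.1]
tcp_rot: [[0.01, -1.0, 0.001], [-1.0, -0.01, 0.0], [-0.0, -0.001, -1.0]]
contact_force: [1.1, -0.2, -0.6]
gripper_width: 43.3
finger_force: 25.7
```

>>> step_arm:
  grip: [4,4,4,4,4,4,4,4]
  slide:
    - [-3.8,-1.04,0]
    - [-3.8,-1.04,0]
    - [-3.8,-1.04,0]
    - [-3.8,-1.04,0]
    - [-3.8,-1.04,0]
    - [-3.8,-1.04,0]
    - [0,0,0]
    - [0,0,0]
  twist:
    - [0,0,0]
    - [0,0,0]
    - [0,0,0]
    - [0,0,0]
    - [0,0,0]
    - [0,0,0]
    - [0,0,0]
    - [0,0,0]

```text
time: 13.43
eef_pos: [631.2, 8.2, 297.0]
tcp_rot: [[0.017, -1.0, -0.0], [-1.0, -0.017, 0.001], [-0.001, 0.0, -1.0]]
contact_force: [-0.8, -1.9, -0.1]
gripper_width: 43.2
finger_force: 25.7
```

>>> step_arm:
  grip: [4,4,4,4,4,4]
  slide:
    - [0.4,0.05,0]
    - [0,0,2.7]
    - [0,0,1.5]
    - [0,0,0.5]
    - [0,0,0]
    - [0,0,0]
  twist:
    - [0,0,0]
    - [0,0,0]
    - [0,0,0]
    - [0,0,0]
    - [0,0,0]
    - [0,0,0]

```text
time: 13.93
eef_pos: [630.1, -1.5, 250.7]
tcp_rot: [[0.008, -1.0, -0.0], [-1.0, -0.008, -0.001], [0.001, 0.0, -1.0]]
contact_force: [-0.4, 0.2, -0.4]
gripper_width: 43.4
finger_force: 25.9
```

>>> step_arm:
  grip: [4,4,4]
  slide:
    - [-0.45,0,0]
    - [0,0,0]
    - [0,0,0]
  twist:
    - [0,0,0]
    - [0,0,0]
    - [0,0,0]

```text
time: 14.18
eef_pos: [630.3, 5.2, 250.5]
tcp_rot: [[0.011, -1.0, 0.0], [-1.0, -0.011, 0.0], [-0.0, -0.0, -1.0]]
contact_force: [0.1, 0.6, -0.7]
gripper_width: 43.3
finger_force: 25.9
```

>>> step_arm:
  grip: [4,4,4]
  slide:
    - [0,0,0]
    - [0,0,0]
    - [0,0,0]
  twist:
    - [0,0,0]
    - [0,0,0]
    - [0,0,0]

```text
time: 14.43
eef_pos: [630.2, 5.2, 250.2]
tcp_rot: [[0.011, -1.0, 0.0], [-1.0, -0.011, -0.0], [0.0, -0.0, -1.0]]
contact_force: [-0.0, -0.3, -0.4]
gripper_width: 43.3
finger_force: 25.9
```

Settled at y 5.2. I move 0.8 mm in -y, go down 3.5 mm and release.

>>> step_arm:
  grip: [4,4,4,4]
  slide:
    - [0.08,0,0.2]
    - [0,0,0.15]
    - [0,0,0]
    - [0,0,0]
  twist:
    - [0,0,0]
    - [0,0,0]
    - [0,0,0]
    - [0,0,0]

```text
time: 14.77
eef_pos: [630.2, 4.3, 246.4]
tcp_rot: [[0.011, -1.0, -0.0], [-1.0, -0.011, -0.0], [0.0, 0.0, -1.0]]
contact_force: [0.7, 0.7, 0.1]
gripper_width: 43.0
finger_force: 25.9
```

>>> step_arm:
  grip: [6.5,6.5,6.5,6.5,6.5,6.5,6.5,6.5]
  slide:
    - [0,0,0]
    - [0,0,0]
    - [0,0,0]
    - [0,0,0]
    - [0,0,0]
    - [0,0,-3]
    - [0,0,-4]
    - [0,0,-4]
  twist:
    - [0,0,0]
    - [0,0,0]
    - [0,0,0]
    - [0,0,0]
    - [0,0,0]
    - [0,0,0]
    - [0,0,0]
    - [0,0,0]

```text
time: 15.43
eef_pos: [629.9, 4.1, 357.3]
tcp_rot: [[0.01, -1.0, -0.002], [-1.0, -0.01, -0.001], [0.001, 0.002, -1.0]]
contact_force: [1.2, 0.2, 0.6]
gripper_width: 64.9
finger_force: 0.0
```

>>> step_arm:
  grip: [6.5,6.5,6.5,6.5,6.5,6.5,6.5,6.5]
  slide:
    - [3,3,0]
    - [3,3,0]
    - [3,3,0]
    - [3,3,0]
    - [3,3,0]
    - [3,0,0]
    - [0,0,0]
    - [0,0,0]
  twist:
    - [0,0,0]
    - [0,0,0]
    - [0,0,0]
    - [0,0,0]
    - [0,0,0]
    - [0,0,0]
    - [0,0,0]
    - [0,0,0]

```text
time: 16.1
eef_pos: [484.5, -176.2, 357.2]
tcp_rot: [[0.007, -1.0, 0.001], [-1.0, -0.007, -0.0], [0.0, -0.001, -1.0]]
contact_force: [1.2, 0.0, -0.5]
gripper_width: 65.0
finger_force: 0.0
```

```bash
python3 - <<'E'
from h import *
D={n:snapshot(n) for n in("scene","top")}
C=D["scene"]["image"][170:230,250:330];T=D["top"]["image"][145:205,200:280]
e=D["scene"]["image"][230:290,126:206]
r=lambda x:cv2.resize(x,(400,300),interpolation=cv2.INTER_CUBIC)
cv2.imwrite("pics/l2.png",np.vstack([np.hstack([r(C),r(T)]),np.hstack([r(e),r(e)*0])])[:,:,::-1])
for n,uv in(("top",(519,375)),("scene",(260,397))):
    d=D[n];H,Sa,V=cv2.split(cv2.cvtColor(d["image"],cv2.COLOR_RGB2HSV))
    c,m,a=blob(~((H>8)&(H<28)&(Sa>70)),np.array(uv)/1.5625,22);print(n,m,a,cast(d,[m],10))
E
```

```text
top [327.9 235.3] 944 [[ 461.1 -233.2   10. ]]
scene [165.8 253.5] 506 [[ 450.9 -246.5   10. ]]
```

View pics/l2.png

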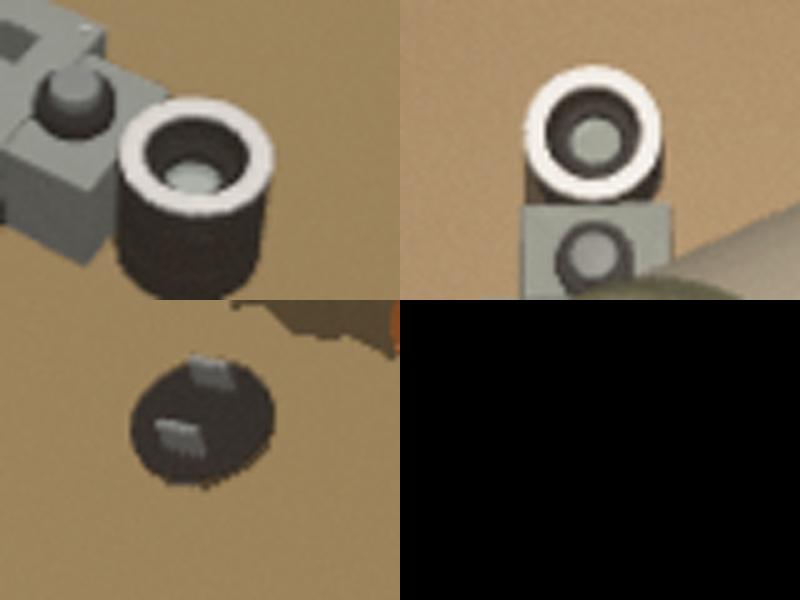

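The lens sits concentric in the barrel, with its glass at crop (596,140) in the top view and (193,178) in the scene view. The cap has not moved. Next I turn the tool to the cap's fins (x axis about 22°) and move over it.

>>> step_arm:
  grip: [6,6,6,6,6,6,6,6]
  slide:
    - [3.5,1.7,0]
    - [3.5,1.7,0]
    - [0,0,0]
    - [0,0,0]
    - [0,0,0]
    - [0,0,0]
    - [0,0,0]
    - [0,0,0]
  twist:
    - [0,0,0]
    - [0,0,0]
    - [0,0,-0.1215]
    - [0,0,-0.1215]
    - [0,0,-0.1215]
    - [0,0,-0.1215]
    - [0,0,-0.1215]
    - [0,0,-0.1215]

```text
time: 16.87
eef_pos: [452.5, -243.3, 356.4]
tcp_rot: [[0.68, -0.733, -0.0], [-0.733, -0.68, 0.0], [-0.001, 0.0, -1.0]]
contact_force: [0.6, 0.2, -0.3]
gripper_width: 59.7
finger_force: 0.0
```

>>> step_arm:
  grip: [6,6,6,6,6,6,6,6]
  slide:
    - [0,0,0]
    - [0,0,0]
    - [0,0,0]
    - [0,0,0]
    - [0,0,0]
    - [0,0,0]
    - [0,0,0]
    - [0,0,0]
  twist:
    - [0,0,-0.1215]
    - [0,0,-0.1215]
    - [0,0,-0.1215]
    - [0,0,-0.1215]
    - [0,0,-0.1215]
    - [0,0,-0.1215]
    - [0,0,-0.1215]
    - [0,0,-0.1215]

```text
time: 17.53
eef_pos: [452.5, -243.3, 356.4]
tcp_rot: [[0.989, 0.149, -0.0], [0.149, -0.989, 0.0], [-0.0, -0.001, -1.0]]
contact_force: [-0.2, -0.6, -0.8]
gripper_width: 59.9
finger_force: 0.0
```

>>> step_arm:
  grip: [6,6,6,6,6,6,6,6]
  slide:
    - [0,0,0]
    - [0,0,0]
    - [0,0,3]
    - [0,0,3]
    - [0,0,3]
    - [0,0,0]
    - [0,0,0]
    - [0,0,0]
  twist:
    - [0,0,-0.1215]
    - [0,0,-0.1215]
    - [0,0,0]
    - [0,0,0]
    - [0,0,0]
    - [0,0,0]
    - [0,0,0]
    - [0,0,0]

```text
time: 18.2
eef_pos: [452.2, -244.4, 267.4]
tcp_rot: [[0.927, 0.375, 0.0], [0.375, -0.927, 0.0], [0.0, -0.0, -1.0]]
contact_force: [0.5, 0.0, 0.4]
gripper_width: 59.5
finger_force: 0.0
```

>>> step_arm:
  grip: [6,6,6,6,6,6,6,6]
  slide:
    - [-0.2,0.12,2.5]
    - [0,0,2.5]
    - [0,0,1.5]
    - [0,0,0.5]
    - [0,0,0]
    - [0,0,0]
    - [0,0,0]
    - [0,0,0]
  twist:
    - [0,0,0]
    - [0,0,0]
    - [0,0,0]
    - [0,0,0]
    - [0,0,0]
    - [0,0,0]
    - [0,0,0]
    - [0,0,0]

```text
time: 18.87
eef_pos: [450.6, -246.8, 198.0]
tcp_rot: [[0.927, 0.375, 0.002], [0.375, -0.927, -0.001], [0.001, 0.001, -1.0]]
contact_force: [0.3, 0.3, -0.2]
gripper_width: 60.1
finger_force: 0.0
```

```bash
python3 - <<'E'
from h import *
D={n:snapshot(n) for n in("scene","top")}
r=lambda x:cv2.resize(x,(400,300),interpolation=cv2.INTER_CUBIC)
cv2.imwrite("pics/c1.png",np.hstack([r(D["scene"]["image"][222:282,126:206]),r(D["top"]["image"][210:270,290:370])])[:,:,::-1])
E
```

```text
(no output)
```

View pics/c1.png

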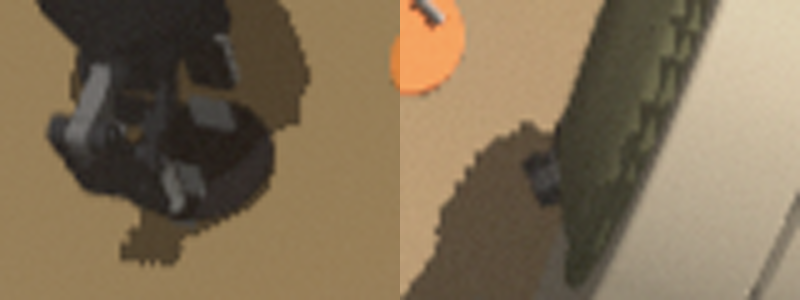

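The pads straddle both fins, near fin at crop (190,178) and far fin at (210,110). I go down 7 mm and pinch.

>>> step_arm:
  grip: [6,6,6,6]
  slide:
    - [0,0,0.4]
    - [0,0,0.3]
    - [0,0,0]
    - [0,0,0]
  twist:
    - [0,0,0]
    - [0,0,0]
    - [0,0,0]
    - [0,0,0]

```text
time: 19.3
eef_pos: [450.1, -246.7, 189.3]
tcp_rot: [[0.927, 0.374, -0.001], [0.374, -0.927, 0.0], [-0.0, -0.0, -1.0]]
contact_force: [0.1, -0.5, -0.2]
gripper_width: 59.9
finger_force: 0.0
```

>>> step_arm:
  grip: [2,2,2,2,2,2,2,2]
  slide:
    - [0,0,0]
    - [0,0,0]
    - [0,0,0]
    - [0,0,0]
    - [0,0,0]
    - [0,0,0]
    - [0,0,0]
    - [0,0,0]
  twist:
    - [0,0,0]
    - [0,0,0]
    - [0,0,0]
    - [0,0,0]
    - [0,0,0]
    - [0,0,0]
    - [0,0,0]
    - [0,0,0]

```text
time: 19.97
eef_pos: [450.1, -246.7, 190.1]
tcp_rot: [[0.927, 0.374, 0.0], [0.374, -0.927, -0.0], [0.0, 0.0, -1.0]]
contact_force: [-1.4, 1.2, 7.3]
gripper_width: 26.4
finger_force: 24.5
```

>>> step_arm:
  grip: [2,2,2,2,2,2,2,2]
  slide:
    - [0,0,-1]
    - [0,0,-2]
    - [0,0,-3]
    - [0,0,-3]
    - [0,0,-3]
    - [0,0,0]
    - [3.26,-2.07,0]
    - [3.26,-2.07,0]
  twist:
    - [0,0,0]
    - [0,0,0]
    - [0,0,0]
    - [0,0,0]
    - [0,0,0]
    - [0,0,0]
    - [0,0,0]
    - [0,0,0]

```text
time: 20.63
eef_pos: [494.5, -185.2, 311.1]
tcp_rot: [[0.929, 0.369, 0.002], [0.369, -0.929, -0.001], [0.001, 0.002, -1.0]]
contact_force: [1.2, 0.2, -1.1]
gripper_width: 26.1
finger_force: 25.8
```

>>> step_arm:
  grip: [2,2,2,2,2,2,2,2]
  slide:
    - [3.26,-2.07,0]
    - [3.26,-2.07,0]
    - [3.26,-2.07,0]
    - [3.26,-2.07,0]
    - [3.26,-2.07,0]
    - [3.2,-2.03,0]
    - [0,0,0]
    - [0,0,0]
  twist:
    - [0,0,0]
    - [0,0,0]
    - [0,0,0]
    - [0,0,0]
    - [0,0,0]
    - [0,0,0]
    - [0,0,0]
    - [0,0,0]

```text
time: 21.3
eef_pos: [630.3, 6.8, 309.3]
tcp_rot: [[0.925, 0.379, -0.0], [0.379, -0.925, 0.001], [0.0, -0.001, -1.0]]
contact_force: [-0.3, -1.1, -0.5]
gripper_width: 26.5
finger_force: 25.8
```

>>> step_arm:
  grip: [2,2,2]
  slide:
    - [0,0,0]
    - [0,0,0]
    - [0,0,0]
  twist:
    - [0,0,0]
    - [0,0,0]
    - [0,0,0]

```text
time: 21.55
eef_pos: [629.0, 2.4, 309.9]
tcp_rot: [[0.928, 0.372, -0.0], [0.372, -0.928, -0.0], [-0.001, 0.0, -1.0]]
contact_force: [-0.2, 0.1, -0.5]
gripper_width: 26.2
finger_force: 25.8
```

```bash
python3 - <<'E'
from h import *
D={n:snapshot(n) for n in("scene","top")}
r=lambda x:cv2.resize(x,(400,300),interpolation=cv2.INTER_CUBIC)
cv2.imwrite("pics/c2.png",np.hstack([r(D["scene"]["image"][155:230,240:340]),r(D["top"]["image"][150:210,200:280])])[:,:,::-1])
E
```

```text
(no output)
```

View pics/c2.png

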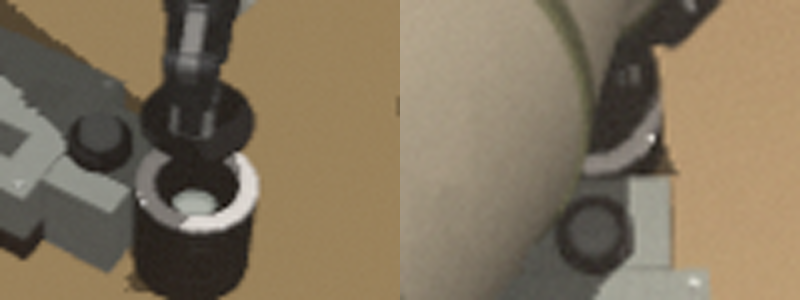

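The cap is held level above the mouth. I correct about 2 mm and lower it to just above.

>>> step_arm:
  grip: [2,2,2,2,2,2,2,2]
  slide:
    - [0.17,-0.17,0]
    - [0,0,2]
    - [0,0,1.5]
    - [0,0,0.5]
    - [0,0,0]
    - [0,0,0]
    - [0,0,0]
    - [0,0,0]
  twist:
    - [0,0,0]
    - [0,0,0]
    - [0,0,0]
    - [0,0,0]
    - [0,0,0]
    - [0,0,0]
    - [0,0,0]
    - [0,0,0]

```text
time: 22.32
eef_pos: [630.8, 6.0, 270.6]
tcp_rot: [[0.927, 0.374, 0.001], [0.374, -0.927, 0.0], [0.001, 0.0, -1.0]]
contact_force: [0.2, -0.4, -0.9]
gripper_width: 26.0
finger_force: 25.8
```

>>> step_arm:
  grip: [2,2,2,2,2]
  slide:
    - [-0.1,0.1,0]
    - [0,0,0.4]
    - [0,0,0.4]
    - [0,0,0.2]
    - [0,0,0]
  twist:
    - [0,0,0]
    - [0,0,0]
    - [0,0,0]
    - [0,0,0]
    - [0,0,0]

```text
time: 22.73
eef_pos: [629.8, 4.8, 259.0]
tcp_rot: [[0.927, 0.374, -0.001], [0.374, -0.927, -0.0], [-0.001, -0.0, -1.0]]
contact_force: [0.4, -0.6, -0.3]
gripper_width: 26.5
finger_force: 25.8
```

>>> step_arm:
  grip: [2,2,2,2]
  slide:
    - [0,0,0.2]
    - [0,0,0.1]
    - [0,0,0]
    - [0,0,0]
  twist:
    - [0,0,0]
    - [0,0,0]
    - [0,0,0]
    - [0,0,0]

```text
time: 23.07
eef_pos: [630.0, 4.8, 256.6]
tcp_rot: [[0.927, 0.375, -0.0], [0.375, -0.927, -0.0], [-0.0, -0.0, -1.0]]
contact_force: [0.2, -0.2, -0.6]
gripper_width: 26.5
finger_force: 25.8
```

>>> step_arm:
  grip: [2,2,2,2,2]
  slide:
    - [0,0,0.1]
    - [0,0,0.1]
    - [0,0,0.1]
    - [0,0,0]
    - [0,0,0]
  twist:
    - [0,0,0]
    - [0,0,0]
    - [0,0,0]
    - [0,0,0]
    - [0,0,0]

```text
time: 23.48
eef_pos: [630.0, 4.8, 254.2]
tcp_rot: [[0.927, 0.374, 0.0], [0.374, -0.927, 0.0], [0.0, -0.0, -1.0]]
contact_force: [-1.1, 0.1, 5.7]
gripper_width: 26.1
finger_force: 27.0
```

Contact came at TCP 254.2, where the flange should rest on the rim. I press slightly, then release with little movement.

>>> step_arm:
  grip: [2,2,2,2]
  slide:
    - [0,0,0.1]
    - [0,0,0.05]
    - [0,0,0]
    - [0,0,0]
  twist:
    - [0,0,0]
    - [0,0,0]
    - [0,0,0]
    - [0,0,0]

```text
time: 23.82
eef_pos: [629.9, 4.7, 254.1]
tcp_rot: [[0.927, 0.374, 0.001], [0.374, -0.927, 0.001], [0.001, -0.0, -1.0]]
contact_force: [-5.6, 0.7, 19.8]
gripper_width: 26.2
finger_force: 29.7
```

>>> step_arm:
  grip: [6,6,6,6,6,6,6,6]
  slide:
    - [0,0,0]
    - [0,0,0]
    - [0,0,0]
    - [0,0,0]
    - [0,0,0]
    - [0,0,0]
    - [0,0,0]
    - [0,0,0]
  twist:
    - [0,0,0]
    - [0,0,0]
    - [0,0,0]
    - [0,0,0]
    - [0,0,0]
    - [0,0,0]
    - [0,0,0]
    - [0,0,0]

```text
time: 24.48
eef_pos: [630.0, 4.8, 252.0]
tcp_rot: [[0.927, 0.374, -0.0], [0.374, -0.927, -0.0], [-0.0, -0.0, -1.0]]
contact_force: [0.6, 0.4, 0.5]
gripper_width: 60.0
finger_force: 0.0
```

>>> step_arm:
  grip: [6,6,6,6,6,6,6,6]
  slide:
    - [0,0,-2]
    - [0,0,-3]
    - [0,0,-4]
    - [0,0,-3]
    - [0,-3,0]
    - [0,-4,0]
    - [0,-4,0]
    - [0,0,0]
  twist:
    - [0,0,0]
    - [0,0,0]
    - [0,0,0]
    - [0,0,0]
    - [0,0,0]
    - [0,0,0]
    - [0,0,0]
    - [0,0,0]

```text
time: 25.15
eef_pos: [586.1, 114.9, 371.9]
tcp_rot: [[0.924, 0.383, -0.003], [0.383, -0.924, 0.004], [-0.001, -0.005, -1.0]]
contact_force: [0.5, 1.3, -0.3]
gripper_width: 59.9
finger_force: 0.0
```

```bash
python3 - <<'E'
from h import *
D={n:snapshot(n) for n in("scene","top")}
r=lambda x:cv2.resize(x,(400,300),interpolation=cv2.INTER_CUBIC)
cv2.imwrite("pics/c3.png",np.hstack([r(D["scene"]["image"][165:225,250:330]),r(D["top"]["image"][145:205,200:280])])[:,:,::-1])
E
```

```text
(no output)
```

View pics/c3.png

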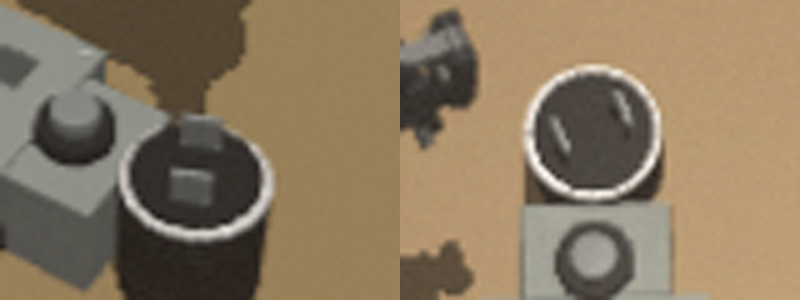

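The cap sits flat and concentric, and the fin spacing of about 13.2 px matches the sprung-out state. Now the cells.

>>> step_arm:
  grip: [4.5,4.5,4.5,4.5,4.5,4.5,4.5,4.5]
  slide:
    - [0,0,0]
    - [0,0,0]
    - [0,0,0]
    - [0,0,0]
    - [-2.1,-4,0]
    - [-2.1,-3,0]
    - [-2.1,-3,0]
    - [0,-3,0]
  twist:
    - [0,0,0.096]
    - [0,0,0.096]
    - [0,0,0.096]
    - [0,0,0.096]
    - [0,0,0]
    - [0,0,0]
    - [0,0,0]
    - [0,0,0]

```text
time: 25.92
eef_pos: [524.8, 233.3, 371.9]
tcp_rot: [[1.0, -0.002, -0.003], [-0.002, -1.0, -0.001], [-0.003, 0.001, -1.0]]
contact_force: [-0.5, -0.1, 0.1]
gripper_width: 45.1
finger_force: 0.0
```

>>> step_arm:
  grip: [4.5,4.5,4.5,4.5]
  slide:
    - [0,0,0]
    - [0,0,0]
    - [0,0,0]
    - [0,0,0]
  twist:
    - [0,0,0]
    - [0,0,0]
    - [0,0,0]
    - [0,0,0]

```text
time: 26.25
eef_pos: [528.2, 231.8, 372.2]
tcp_rot: [[1.0, -0.003, 0.0], [-0.003, -1.0, -0.001], [0.0, 0.001, -1.0]]
contact_force: [0.1, -0.3, -0.1]
gripper_width: 45.2
finger_force: 0.0
```

>>> step_arm:
  grip: [4.5,4.5,4.5,4.5,4.5,4.5,4.5,4.5]
  slide:
    - [-0.72,-0.97,0]
    - [0,0,3]
    - [0,0,3]
    - [0,0,3]
    - [0,0,2.5]
    - [0,0,0]
    - [0,0,0]
    - [0,0,0]
  twist:
    - [0,0,0]
    - [0,0,0]
    - [0,0,0]
    - [0,0,0]
    - [0,0,0]
    - [0,0,0]
    - [0,0,0]
    - [0,0,0]

```text
time: 26.92
eef_pos: [520.7, 243.2, 258.3]
tcp_rot: [[1.0, -0.001, 0.001], [-0.001, -1.0, 0.0], [0.001, -0.0, -1.0]]
contact_force: [1.0, -0.6, 0.9]
gripper_width: 45.4
finger_force: 0.0
```

```bash
python3 - <<'E'
from h import *
D={n:snapshot(n) for n in("scene","top")}
r=lambda x:cv2.resize(x,(400,400),interpolation=cv2.INTER_CUBIC)
cv2.imwrite("pics/b1.png",np.hstack([r(D["scene"]["image"][95:165,260:330]),r(D["top"]["image"][190:250,115:175])])[:,:,::-1])
print(np.array(manip.state()["eef_pos"]))
E
```

```text
[520.8 243.4 258.8]
```

View pics/b1.png

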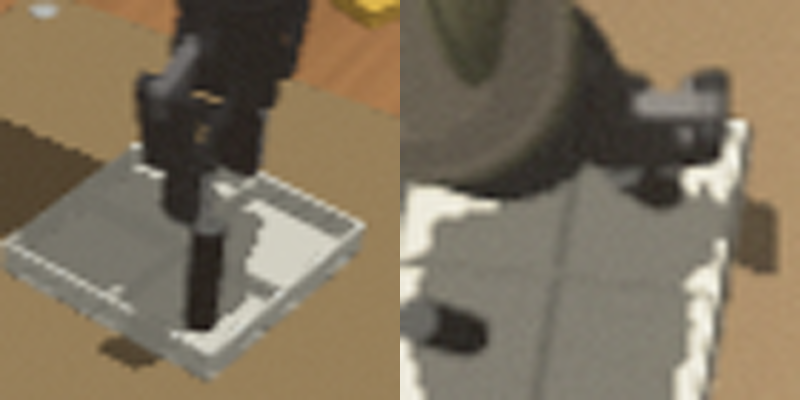

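The fingers hang either side of cell A (crop (207,270)), and the other cell still stands. I go down and grip.

>>> step_arm:
  grip: [4.5,4.5,4.5,4.5,4.5,4.5]
  slide:
    - [0,0.15,0]
    - [0,0,2]
    - [0,0,1]
    - [0,0,0.7]
    - [0,0,0]
    - [0,0,0]
  twist:
    - [0,0,0]
    - [0,0,0]
    - [0,0,0]
    - [0,0,0]
    - [0,0,0]
    - [0,0,0]

```text
time: 27.52
eef_pos: [520.3, 241.8, 220.1]
tcp_rot: [[1.0, -0.0, -0.001], [-0.0, -1.0, -0.0], [-0.001, 0.0, -1.0]]
contact_force: [-0.2, 0.1, -0.1]
gripper_width: 45.2
finger_force: 0.0
```

>>> step_arm:
  grip: [1.5,1.5,1.5,1.5,1.5,1.5,1.5,1.5]
  slide:
    - [0,0,0]
    - [0,0,0]
    - [0,0,0]
    - [0,0,0]
    - [0,0,0]
    - [0,0,0]
    - [0,0,0]
    - [0,0,0]
  twist:
    - [0,0,0]
    - [0,0,0]
    - [0,0,0]
    - [0,0,0]
    - [0,0,0]
    - [0,0,0]
    - [0,0,0]
    - [0,0,0]

```text
time: 28.18
eef_pos: [520.5, 242.0, 220.6]
tcp_rot: [[1.0, -0.0, 0.001], [-0.0, -1.0, 0.0], [0.001, -0.0, -1.0]]
contact_force: [-0.3, -0.3, 6.7]
gripper_width: 16.9
finger_force: 25.4
```

```bash
python3 -c "
from h import *
print(manip.state()['joint_pos'])"
```

```text
[-0.7  0.7  0.2  2.1 -0.4  0.4 -1.7]
```

>>> step_arm:
  grip: [4.5,4.5,4.5,4.5,4.5,4.5,4.5,4.5]
  slide:
    - [0,0,0]
    - [0,0,0]
    - [0,0,0]
    - [0,0,0]
    - [0,0,0]
    - [0,0,0]
    - [0,0,0]
    - [0,0,0]
  twist:
    - [0,0,0]
    - [0,0,0]
    - [0,0,0]
    - [0,0,-0.121]
    - [0,0,-0.121]
    - [0,0,-0.121]
    - [0,0,-0.121]
    - [0,0,-0.121]

```text
time: 28.85
eef_pos: [520.2, 241.9, 220.0]
tcp_rot: [[0.819, 0.574, -0.0], [0.574, -0.819, -0.0], [-0.0, 0.0, -1.0]]
contact_force: [-0.4, -0.3, -0.1]
gripper_width: 45.1
finger_force: 0.0
```

>>> step_arm:
  grip: [4.5,4.5,4.5,4.5,4.5,4.5,4.5,4.5]
  slide:
    - [0,0,0]
    - [0,0,0]
    - [0,0,0]
    - [0,0,0]
    - [0,0,0]
    - [0,0,0]
    - [0,0,0]
    - [0,0,0]
  twist:
    - [0,0,-0.121]
    - [0,0,-0.121]
    - [0,0,-0.121]
    - [0,0,-0.121]
    - [0,0,-0.121]
    - [0,0,-0.121]
    - [0,0,-0.121]
    - [0,0,-0.121]

```text
time: 29.52
eef_pos: [520.2, 241.9, 220.0]
tcp_rot: [[-0.008, 1.0, -0.0], [1.0, 0.008, -0.0], [-0.0, -0.0, -1.0]]
contact_force: [-0.4, -0.5, -0.1]
gripper_width: 45.0
finger_force: 0.0
```

>>> step_arm:
  grip: [4.5,4.5,1.5,1.5,1.5,1.5,1.5,1.5]
  slide:
    - [0,0,0]
    - [0,0,0]
    - [0,0,0]
    - [0,0,0]
    - [0,0,0]
    - [0,0,0]
    - [0,0,0]
    - [0,0,0]
  twist:
    - [0,0,0]
    - [0,0,0]
    - [0,0,0]
    - [0,0,0]
    - [0,0,0]
    - [0,0,0]
    - [0,0,0]
    - [0,0,0]

```text
time: 30.18
eef_pos: [520.2, 242.0, 220.2]
tcp_rot: [[-0.002, 1.0, -0.0], [1.0, 0.002, -0.0], [-0.0, -0.0, -1.0]]
contact_force: [-0.4, -1.1, -0.4]
gripper_width: 17.0
finger_force: 24.6
```

>>> step_arm:
  grip: [1.5,1.5,1.5,1.5,1.5,1.5,1.5,1.5]
  slide:
    - [0,0,-1]
    - [0,0,-2]
    - [0,0,-3]
    - [0,0,-3]
    - [0,0,0]
    - [-3.57,-0.23,0]
    - [-3.57,-0.23,0]
    - [-3.57,-0.23,0]
  twist:
    - [0,0,0]
    - [0,0,0]
    - [0,0,0]
    - [0,0,0]
    - [0,0,0]
    - [0,0,0]
    - [0,0,0]
    - [0,0,0]

```text
time: 30.85
eef_pos: [513.1, 134.1, 310.8]
tcp_rot: [[-0.004, 1.0, 0.001], [1.0, 0.004, 0.0], [0.0, 0.001, -1.0]]
contact_force: [0.3, -0.3, -0.3]
gripper_width: 17.0
finger_force: 24.6
```

>>> step_arm:
  grip: [1.5,1.5,1.5,1.5,1.5,1.5,1.5,1.5]
  slide:
    - [-3.57,-0.23,0]
    - [-3.57,-0.23,0]
    - [-3.57,-0.23,0]
    - [0,0,0]
    - [0,0,0]
    - [0,0,0]
    - [0,0,0]
    - [0,0,0]
  twist:
    - [0,0,0]
    - [0,0,0]
    - [0,0,0]
    - [0,0,0]
    - [0,0,0]
    - [0,0,0]
    - [0,0,0]
    - [0,0,0]

```text
time: 31.52
eef_pos: [507.0, 29.1, 310.3]
tcp_rot: [[-0.004, 1.0, 0.0], [1.0, 0.004, 0.0], [0.0, 0.0, -1.0]]
contact_force: [0.2, -0.2, -0.3]
gripper_width: 17.0
finger_force: 24.6
```

>>> step_arm:
  grip: [1.5,1.5,1.5,1.5,1.5,1.5,1.5,1.5]
  slide:
    - [-0.11,-0.07,0]
    - [0,0,1.5]
    - [0,0,0.8]
    - [0,0,0.4]
    - [0,0,0.4]
    - [0,0,0.4]
    - [0,0,0]
    - [0,0,0]
  twist:
    - [0,0,0]
    - [0,0,0]
    - [0,0,0]
    - [0,0,0]
    - [0,0,0]
    - [0,0,0]
    - [0,0,0]
    - [0,0,0]

```text
time: 32.18
eef_pos: [506.2, 26.7, 275.1]
tcp_rot: [[-0.002, 1.0, -0.0], [1.0, 0.002, -0.0], [-0.0, -0.0, -1.0]]
contact_force: [-0.3, -0.6, -0.2]
gripper_width: 17.0
finger_force: 24.6
```

>>> step_arm:
  grip: [1.5,1.5,1.5,1.5,1.5,1.5,1.5,1.5]
  slide:
    - [0.1,0,0.5]
    - [0,0,0.7]
    - [0,0,0.7]
    - [0,0,0.6]
    - [0,0,0.4]
    - [0,0,0.3]
    - [0,0,0]
    - [0,0,0]
  twist:
    - [0,0,0]
    - [0,0,0]
    - [0,0,0]
    - [0,0,0]
    - [0,0,0]
    - [0,0,0]
    - [0,0,0]
    - [0,0,0]

```text
time: 32.85
eef_pos: [506.2, 27.6, 242.9]
tcp_rot: [[-0.002, 1.0, -0.0], [1.0, 0.002, -0.0], [-0.0, -0.0, -1.0]]
contact_force: [0.0, -0.1, -0.8]
gripper_width: 17.0
finger_force: 24.6
```

Free so far. I lower the last 3 to 4 mm, release and retreat.

>>> step_arm:
  grip: [1.5,1.5,1.5,1.5]
  slide:
    - [0,0,0.15]
    - [0,0,0.15]
    - [0,0,0]
    - [0,0,0]
  twist:
    - [0,0,0]
    - [0,0,0]
    - [0,0,0]
    - [0,0,0]

```text
time: 33.18
eef_pos: [506.2, 27.6, 240.2]
tcp_rot: [[-0.002, 1.0, 0.0], [1.0, 0.002, -0.0], [-0.0, 0.0, -1.0]]
contact_force: [0.0, 0.1, -0.5]
gripper_width: 16.9
finger_force: 24.6
```

>>> step_arm:
  grip: [4,4,4,4,4,4,4,4]
  slide:
    - [0,0,0]
    - [0,0,0]
    - [0,0,0]
    - [0,0,0]
    - [0,0,-3]
    - [0,0,-4]
    - [0,0,-3]
    - [0,0,0]
  twist:
    - [0,0,0]
    - [0,0,0]
    - [0,0,0]
    - [0,0,0]
    - [0,0,0]
    - [0,0,0]
    - [0,0,0]
    - [0,0,0]

```text
time: 33.85
eef_pos: [507.2, 27.7, 345.2]
tcp_rot: [[-0.002, 1.0, 0.007], [1.0, 0.002, 0.001], [0.001, 0.007, -1.0]]
contact_force: [0.9, -0.6, -0.7]
gripper_width: 40.0
finger_force: 0.0
```

>>> step_arm:
  grip: [4.5,4.5,4.5,4.5,4.5,4.5,4.5,4.5]
  slide:
    - [3.64,-0.58,0]
    - [3.64,-0.58,0]
    - [3.64,-0.58,0]
    - [3.64,-0.58,0]
    - [3.64,-0.58,0]
    - [3.64,-0.58,0]
    - [3.64,-0.58,0]
    - [3.64,-0.58,0]
  twist:
    - [0,0,0]
    - [0,0,0]
    - [0,0,0]
    - [0,0,0]
    - [0,0,0]
    - [0,0,0]
    - [0,0,0]
    - [0,0,0]

```text
time: 34.52
eef_pos: [458.5, 320.4, 339.9]
tcp_rot: [[-0.002, 1.0, -0.0], [1.0, 0.002, -0.0], [-0.0, -0.0, -1.0]]
contact_force: [1.6, -0.1, -0.4]
gripper_width: 44.7
finger_force: 0.0
```

>>> step_arm:
  grip: [4.5,4.5,4.5,4.5,4.5,4.5,4.5,4.5]
  slide:
    - [0,0,3]
    - [0,0,3]
    - [0,0,2]
    - [0,0,0]
    - [0,0,0]
    - [0,0,0]
    - [0,0,0]
    - [0,0,0]
  twist:
    - [0,0,0]
    - [0,0,0]
    - [0,0,0]
    - [0,0,0]
    - [0,0,0]
    - [0,0,0]
    - [0,0,0]
    - [0,0,0]

```text
time: 35.18
eef_pos: [459.6, 318.7, 261.5]
tcp_rot: [[-0.002, 1.0, 0.002], [1.0, 0.002, 0.001], [0.001, 0.002, -1.0]]
contact_force: [0.0, -0.4, 0.3]
gripper_width: 45.2
finger_force: 0.0
```

```bash
python3 - <<'E'
from h import *
D={n:snapshot(n) for n in("scene","top")}
r=lambda x:cv2.resize(x,(400,400),interpolation=cv2.INTER_CUBIC)
cv2.imwrite("pics/b2.png",np.hstack([r(D["scene"]["image"][85:155,255:325]),r(D["scene"]["image"][150:220,205:275])])[:,:,::-1])
# cell A top (steel) in well: expected
for n in D: print(n,proj(D[n],[[506.2,27.6,87],[506.2,27.6,100]]))
E
```

```text
scene [[250.5 170.6]
 [250.4 166.9]]
top [[230.4 216.3]
 [230.  215.6]]
```

View pics/b2.png

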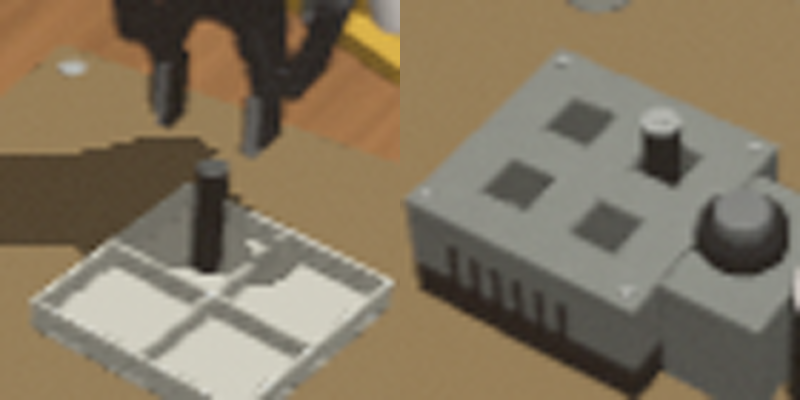

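Cell A stands in its well. Its top at scene pixel (250.5,170.8) matches the predicted (250.5,170.6) for z = 87. Cell B is between the fingers at crop (208,215). I go down and grip.

>>> step_arm:
  grip: [4.5,4.5,4.5,4.5,4.5,4.5,4.5]
  slide:
    - [0.05,0.1,0]
    - [0,0,2]
    - [0,0,1.5]
    - [0,0,0.6]
    - [0,0,0]
    - [0,0,0]
    - [0,0,0]
  twist:
    - [0,0,0]
    - [0,0,0]
    - [0,0,0]
    - [0,0,0]
    - [0,0,0]
    - [0,0,0]
    - [0,0,0]

```text
time: 35.87
eef_pos: [460.4, 319.4, 219.8]
tcp_rot: [[-0.002, 1.0, 0.001], [1.0, 0.002, 0.0], [0.0, 0.001, -1.0]]
contact_force: [0.0, -1.0, -0.1]
gripper_width: 45.0
finger_force: 0.0
```

>>> step_arm:
  grip: [1.5,1.5,1.5,1.5,1.5,1.5,1.5,1.5]
  slide:
    - [0,0,0]
    - [0,0,0]
    - [0,0,0]
    - [0,0,0]
    - [0,0,0]
    - [0,0,0]
    - [0,0,0]
    - [0,0,0]
  twist:
    - [0,0,0]
    - [0,0,0]
    - [0,0,0]
    - [0,0,0]
    - [0,0,0]
    - [0,0,0]
    - [0,0,0]
    - [0,0,0]

```text
time: 36.53
eef_pos: [460.3, 319.3, 219.8]
tcp_rot: [[-0.002, 1.0, 0.001], [1.0, 0.002, 0.001], [0.001, 0.001, -1.0]]
contact_force: [-0.2, -0.3, 6.6]
gripper_width: 16.6
finger_force: 24.4
```

>>> step_arm:
  grip: [1.5,1.5,1.5,1.5,1.5,1.5,1.5,1.5]
  slide:
    - [0,0,-1]
    - [0,0,-2]
    - [0,0,-3]
    - [0,0,-3]
    - [0,0,-1]
    - [-3.7,0,0]
    - [-3.7,0,0]
    - [-3.7,0,0]
  twist:
    - [0,0,0]
    - [0,0,0]
    - [0,0,0]
    - [0,0,0]
    - [0,0,0]
    - [0,0,0]
    - [0,0,0]
    - [0,0,0]

```text
time: 37.2
eef_pos: [459.9, 207.2, 319.8]
tcp_rot: [[-0.004, 1.0, 0.001], [1.0, 0.004, 0.0], [0.0, 0.001, -1.0]]
contact_force: [0.1, -0.5, -0.6]
gripper_width: 16.9
finger_force: 24.5
```

>>> step_arm:
  grip: [1.5,1.5,1.5,1.5,1.5,1.5,1.5,1.5]
  slide:
    - [-3.7,-0.1,0]
    - [-3.7,0,0]
    - [-3.7,0,0]
    - [-3.7,0,0]
    - [-3.7,0,0]
    - [-3.7,0,0]
    - [-0.6,0,0]
    - [0,0,0]
  twist:
    - [0,0,0]
    - [0,0,0]
    - [0,0,0]
    - [0,0,0]
    - [0,0,0]
    - [0,0,0]
    - [0,0,0]
    - [0,0,0]

```text
time: 37.87
eef_pos: [459.5, -22.7, 319.4]
tcp_rot: [[0.004, 1.0, -0.0], [1.0, -0.004, -0.001], [-0.001, -0.0, -1.0]]
contact_force: [0.0, 0.8, -0.1]
gripper_width: 16.8
finger_force: 24.5
```

>>> step_arm:
  grip: [1.5,1.5,1.5,1.5]
  slide:
    - [0,0,0]
    - [0,0,0]
    - [0,0,0]
    - [0,0,0]
  twist:
    - [0,0,0]
    - [0,0,0]
    - [0,0,0]
    - [0,0,0]

```text
time: 38.2
eef_pos: [460.0, -18.4, 319.2]
tcp_rot: [[-0.005, 1.0, 0.0], [1.0, 0.005, 0.0], [0.0, 0.0, -1.0]]
contact_force: [0.8, 0.2, 0.1]
gripper_width: 16.8
finger_force: 24.5
```

>>> step_arm:
  grip: [1.5,1.5,1.5,1.5,1.5,1.5,1.5,1.5]
  slide:
    - [-0.2,-0.13,0]
    - [0,0,2]
    - [0,0,1]
    - [0,0,0.5]
    - [0,0,0.4]
    - [0,0,0.4]
    - [0,0,0]
    - [0,0,0]
  twist:
    - [0,0,0]
    - [0,0,0]
    - [0,0,0]
    - [0,0,0]
    - [0,0,0]
    - [0,0,0]
    - [0,0,0]
    - [0,0,0]

```text
time: 38.87
eef_pos: [458.6, -21.7, 276.3]
tcp_rot: [[-0.002, 1.0, 0.0], [1.0, 0.002, -0.0], [-0.0, 0.0, -1.0]]
contact_force: [0.2, 0.4, -1.1]
gripper_width: 16.8
finger_force: 24.5
```

>>> step_arm:
  grip: [1.5,1.5,1.5,1.5,1.5,1.5,1.5,1.5]
  slide:
    - [0.1,0,0.5]
    - [0,0,0.7]
    - [0,0,0.7]
    - [0,0,0.6]
    - [0,0,0.5]
    - [0,0,0.3]
    - [0,0,0]
    - [0,0,0]
  twist:
    - [0,0,0]
    - [0,0,0]
    - [0,0,0]
    - [0,0,0]
    - [0,0,0]
    - [0,0,0]
    - [0,0,0]
    - [0,0,0]

```text
time: 39.53
eef_pos: [458.5, -20.8, 242.9]
tcp_rot: [[-0.002, 1.0, -0.001], [1.0, 0.002, -0.0], [-0.0, -0.001, -1.0]]
contact_force: [0.0, 0.7, -0.8]
gripper_width: 17.0
finger_force: 24.5
```

>>> step_arm:
  grip: [1.5,1.5,1.5,1.5]
  slide:
    - [0,0,0.15]
    - [0,0,0.1]
    - [0,0,0]
    - [0,0,0]
  twist:
    - [0,0,0]
    - [0,0,0]
    - [0,0,0]
    - [0,0,0]

```text
time: 39.87
eef_pos: [458.6, -20.8, 240.8]
tcp_rot: [[-0.002, 1.0, 0.0], [1.0, 0.002, 0.0], [0.0, 0.0, -1.0]]
contact_force: [0.0, 0.1, -0.8]
gripper_width: 17.1
finger_force: 24.5
```

>>> step_arm:
  grip: [4,4,4,4,4,4,4,4]
  slide:
    - [0,0,0]
    - [0,0,0]
    - [0,0,0]
    - [0,0,0]
    - [0,0,-3]
    - [0,0,-4]
    - [0,0,-4]
    - [0,0,0]
  twist:
    - [0,0,0]
    - [0,0,0]
    - [0,0,0]
    - [0,0,0]
    - [0,0,0]
    - [0,0,0]
    - [0,0,0]
    - [0,0,0]

```text
time: 40.53
eef_pos: [459.6, -20.6, 356.4]
tcp_rot: [[-0.002, 1.0, 0.008], [1.0, 0.002, 0.0], [0.0, 0.008, -1.0]]
contact_force: [1.5, 1.0, -0.1]
gripper_width: 40.0
finger_force: 0.0
```

>>> step_arm:
  grip: [0,0,0,0,0,0]
  slide:
    - [-4,0,0]
    - [-4,0,0]
    - [-3,0,0]
    - [0,0,0]
    - [0,0,0]
    - [0,0,0]
  twist:
    - [0,0,0]
    - [0,0,0]
    - [0,0,0]
    - [0,0,0]
    - [0,0,0]
    - [0,0,0]

```text
time: 41.03
eef_pos: [458.7, -130.4, 350.6]
tcp_rot: [[-0.002, 1.0, -0.0], [1.0, 0.002, 0.0], [0.0, -0.0, -1.0]]
contact_force: [0.7, 0.2, 0.5]
gripper_width: -0.0
finger_force: 0.0
```

```bash
python3 - <<'E'
from h import *
D={n:snapshot(n) for n in("scene","top")}
r=lambda x:cv2.resize(x,(400,400),interpolation=cv2.INTER_CUBIC)
cv2.imwrite("pics/b3.png",np.hstack([r(D["scene"]["image"][150:220,225:295]),r(D["top"]["image"][165:245,200:280])])[:,:,::-1])
print(np.array(manip.state()["eef_pos"]))
for z in(62,66,70,74,78):print(z,cast(D["top"],[(239,196.2)],z)[0]+[1.8,-2.5,0],cast(D["scene"],[(264.6,186.9)],z)[0])
E
```

```text
[ 458.9 -129.6  350.6]
62 [565.4   3.7  62. ] [554.5  19.2  62. ]
66 [564.6   3.5  66. ] [556.5  16.   66. ]
70 [563.8   3.3  70. ] [558.5  12.8  70. ]
74 [563.    3.1  74. ] [560.5   9.6  74. ]
78 [562.2   3.   78. ] [562.5   6.4  78. ]
```

View pics/b3.png

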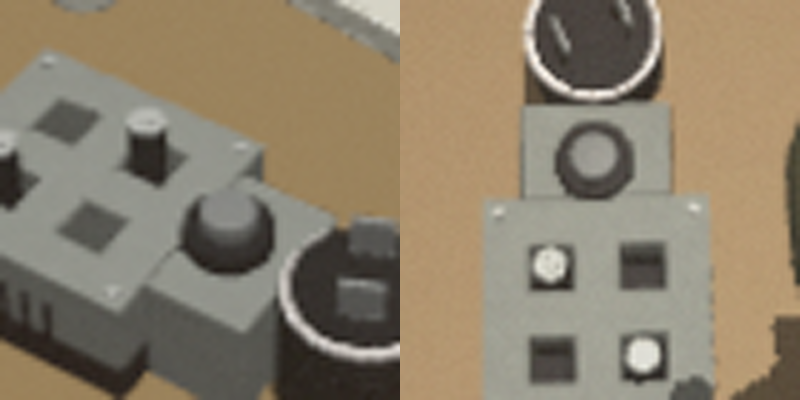

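Both cells stand in diagonal wells, with tops at crop (549,265) and (641,356). The button is about 78 mm high at (562,4.5). I go over it with the fingers shut.

>>> step_arm:
  grip: [0,0,0,0,0,0,0,0]
  slide:
    - [2.69,2.07,0]
    - [2.69,2.07,0]
    - [2.69,2.07,0]
    - [2.69,2.07,0]
    - [2.69,2.07,0]
    - [0,0,0]
    - [0,0,0]
    - [0,0,0]
  twist:
    - [0,0,0]
    - [0,0,0]
    - [0,0,0]
    - [0,0,0]
    - [0,0,0]
    - [0,0,0]
    - [0,0,0]
    - [0,0,0]

```text
time: 41.8
eef_pos: [561.4, 4.7, 350.3]
tcp_rot: [[-0.004, 1.0, -0.001], [1.0, 0.004, -0.0], [-0.0, -0.001, -1.0]]
contact_force: [-0.6, -1.0, 0.5]
gripper_width: 0.2
finger_force: 0.0
```

>>> step_arm:
  grip: [0,0,0,0,0,0,0,0]
  slide:
    - [0,0,3]
    - [0,0,3]
    - [0,0,1.5]
    - [0,0,0.8]
    - [0,0,0]
    - [0,0,0]
    - [0,0,0]
    - [0,0,0]
  twist:
    - [0,0,0]
    - [0,0,0]
    - [0,0,0]
    - [0,0,0]
    - [0,0,0]
    - [0,0,0]
    - [0,0,0]
    - [0,0,0]

```text
time: 42.47
eef_pos: [562.3, 3.7, 268.9]
tcp_rot: [[-0.002, 1.0, 0.002], [1.0, 0.002, 0.0], [0.0, 0.002, -1.0]]
contact_force: [0.2, -0.1, 0.3]
gripper_width: 0.4
finger_force: 0.0
```

>>> step_arm:
  grip: [0,0,0,0,0,0,0,0]
  slide:
    - [0,0,0.4]
    - [0,0,0.4]
    - [0,0,0.3]
    - [0,0,0.3]
    - [0,0,0.2]
    - [0,0,0.2]
    - [0,0,0]
    - [0,0,0]
  twist:
    - [0,0,0]
    - [0,0,0]
    - [0,0,0]
    - [0,0,0]
    - [0,0,0]
    - [0,0,0]
    - [0,0,0]
    - [0,0,0]

```text
time: 43.13
eef_pos: [562.1, 3.9, 251.2]
tcp_rot: [[-0.002, 1.0, 0.001], [1.0, 0.002, -0.001], [-0.001, 0.001, -1.0]]
contact_force: [-5.2, -0.4, 23.5]
gripper_width: 0.2
finger_force: 11.8
```

>>> step_arm:
  grip: [0,0,0,0,0]
  slide:
    - [0,0,-0.5]
    - [0,0,0]
    - [0,0,0]
    - [0,0,0]
    - [0,0,0]
  twist:
    - [0,0,0]
    - [0,0,0]
    - [0,0,0]
    - [0,0,0]
    - [0,0,0]

```text
time: 43.55
eef_pos: [562.2, 3.8, 254.5]
tcp_rot: [[-0.002, 1.0, 0.0], [1.0, 0.002, -0.0], [-0.0, 0.0, -1.0]]
contact_force: [0.5, -0.6, 3.2]
gripper_width: -0.2
finger_force: 1.6
```

>>> step_arm:
  grip: [0,0,0,0,0]
  slide:
    - [0,0,-0.4]
    - [0,0,0]
    - [0,0,0]
    - [0,0,0]
    - [0,0,0]
  twist:
    - [0,0,0]
    - [0,0,0]
    - [0,0,0]
    - [0,0,0]
    - [0,0,0]

```text
time: 43.97
eef_pos: [561.8, 4.0, 258.4]
tcp_rot: [[-0.002, 1.0, -0.001], [1.0, 0.002, -0.0], [-0.0, -0.001, -1.0]]
contact_force: [0.0, -0.1, 0.6]
gripper_width: -0.0
finger_force: 0.0
```

>>> step_arm:
  grip: [0,0,0,0,0]
  slide:
    - [0,0,-0.4]
    - [0,0,0]
    - [0,0,0]
    - [0,0,0]
    - [0,0,0]
  twist:
    - [0,0,0]
    - [0,0,0]
    - [0,0,0]
    - [0,0,0]
    - [0,0,0]

```text
time: 44.38
eef_pos: [562.0, 3.9, 262.7]
tcp_rot: [[-0.002, 1.0, 0.0], [1.0, 0.002, -0.0], [-0.0, 0.0, -1.0]]
contact_force: [-0.7, -0.3, 0.7]
gripper_width: 0.1
finger_force: 0.0
```

The force profile matches the button: free at 258, 3 N at 254.5, stop at 251. I press fully and hold for over a second.

>>> step_arm:
  grip: [0,0,0,0,0,0,0,0]
  slide:
    - [0,0,0.4]
    - [0,0,0.4]
    - [0,0,0.3]
    - [0,0,0.1]
    - [0,0,0]
    - [0,0,0]
    - [0,0,0]
    - [0,0,0]
  twist:
    - [0,0,0]
    - [0,0,0]
    - [0,0,0]
    - [0,0,0]
    - [0,0,0]
    - [0,0,0]
    - [0,0,0]
    - [0,0,0]

```text
time: 45.05
eef_pos: [562.2, 3.9, 251.4]
tcp_rot: [[-0.002, 1.0, 0.001], [1.0, 0.002, -0.0], [-0.0, 0.001, -1.0]]
contact_force: [-2.6, -0.6, 14.4]
gripper_width: -0.1
finger_force: 7.3
```

>>> step_arm:
  grip: [0,0,0,0,0,0,0,0]
  slide:
    - [0,0,0]
    - [0,0,0]
    - [0,0,0]
    - [0,0,0]
    - [0,0,0]
    - [0,0,0]
    - [0,0,0]
    - [0,0,0]
  twist:
    - [0,0,0]
    - [0,0,0]
    - [0,0,0]
    - [0,0,0]
    - [0,0,0]
    - [0,0,0]
    - [0,0,0]
    - [0,0,0]

```text
time: 45.72
eef_pos: [562.2, 3.9, 251.4]
tcp_rot: [[-0.002, 1.0, 0.001], [1.0, 0.002, -0.0], [-0.0, 0.001, -1.0]]
contact_force: [-3.0, -0.8, 14.6]
gripper_width: 0.1
finger_force: 7.3
```

>>> step_arm:
  grip: [0,0,0,0,0,0,0,0]
  slide:
    - [0,0,0]
    - [0,0,0]
    - [0,0,0]
    - [0,0,0]
    - [0,0,-0.5]
    - [0,0,-3]
    - [0,0,-4]
    - [0,0,-4]
  twist:
    - [0,0,0]
    - [0,0,0]
    - [0,0,0]
    - [0,0,0]
    - [0,0,0]
    - [0,0,0]
    - [0,0,0]
    - [0,0,0]

```text
time: 46.38
eef_pos: [561.6, 4.0, 365.7]
tcp_rot: [[-0.002, 1.0, -0.003], [1.0, 0.002, 0.0], [0.0, -0.003, -1.0]]
contact_force: [1.4, -0.5, 0.4]
gripper_width: -0.2
finger_force: 0.0
```

>>> step_arm:
  grip: [0,0,0,0,0,0,0,0]
  slide:
    - [-3,0,-2]
    - [-4,0,0]
    - [-4,0,0]
    - [-4,0,0]
    - [-4,0,0]
    - [-3,0,0]
    - [0,0,0]
    - [0,0,0]
  twist:
    - [0,0,0]
    - [0,0,0]
    - [0,0,0]
    - [0,0,0]
    - [0,0,0]
    - [0,0,0]
    - [0,0,0]
    - [0,0,0]

```text
time: 47.05
eef_pos: [561.9, -218.3, 384.8]
tcp_rot: [[0.002, 1.0, -0.001], [1.0, -0.002, -0.0], [-0.0, -0.001, -1.0]]
contact_force: [0.2, -0.1, -0.1]
gripper_width: 0.1
finger_force: 0.0
```

```bash
python3 - <<'E'
from h import *
D={n:snapshot(n) for n in("scene","top")}
r=lambda x:cv2.resize(x,(400,400),interpolation=cv2.INTER_CUBIC)
cv2.imwrite("pics/f.png",np.hstack([r(D["scene"]["image"][145:225,225:305]),r(D["top"]["image"][155:245,195:285])])[:,:,::-1])
# flange top circle predicted vs seen
for n in D: print(n,proj(D[n],[[630.4,4.8,78],[458.6,-20.6,87],[506.2,27.6,87]]))
s=manip.state();print(np.array(s["eef_pos"]),np.array(s["contact_force"]),s["time"])
E
```

```text
scene [[288.  198.6]
 [224.2 174.5]
 [250.5 170.6]]
top [[239.  170.4]
 [249.4 234.6]
 [230.4 216.3]]
[ 562.5 -215.2  385.2] [ 1.4  0.1 -0.8] 47.15
```

View pics/f.png

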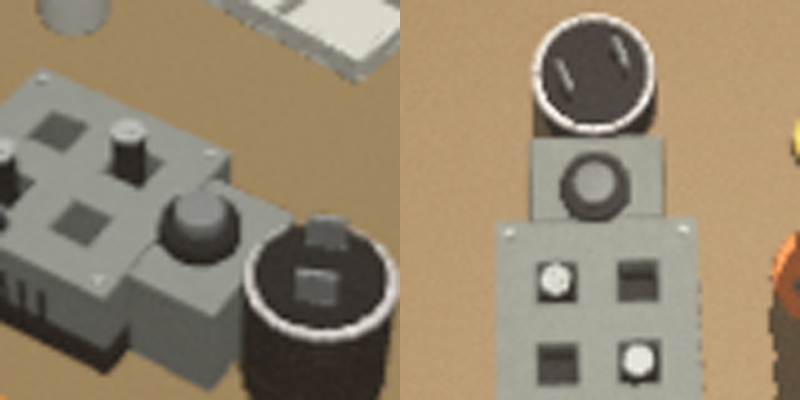

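The final view shows the cap seated level and the fins out. Both cells are down and the button is back up. I hand in.

```bash
python3 -c "
from bench import order
print(order.job_done())"
```

```text
the job is handed in; nothing more can be done
None
```

The job is handed in: spacer, lens and cap are in the barrel, both cells in the organiser are in wells, and the test button was held down for over a second; the hand-in returned no verdict.

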